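One stroke of the bench rivet press

ROBOT

A 6-joint arm with a two-finger parallel gripper is mounted at the origin on the work surface. World frame = base frame: x ahead of the robot, y to its left, z up, the work surface at z = 0. Lengths are in m, angles in rad, forces in N, time in s.
With the tool pointing down it reaches from about 0.35 to 0.85 m from the base axis. Payload 8.1 kg.
Tool frame: the origin (TCP) lies midway between the tips of the shut fingers; the grasp point (between the pads) lies 19 mm behind it (robot.tcp_to_grasp is the distance from the TCP to the grasp point, in m); x points along the fingers, y is the direction in which the jaws open and shut, and the axes are right-handed (so a half turn about x gives the same grasp; the last joint's range is limited). The gripper opens to 93 mm and grips with 3 to 60 N. Pads are 15 mm wide; open, the fingers measure 128 mm over their backs; the gripper's body (75 mm by 188 mm) begins 65 mm behind the grasp point.
Start: joints at [1.215, 0.13, 1.488, -0, 1.523, -0.085], TCP at [0.16, 0.578, 0.219] pointing down, gripper open.
Joint ranges: [-2.96, 2.96], [-0.89, 2.26], [0.02, 2.5], [-1.34, 4.48], [0, 2.73], [-2.66, 2.66]. Speed limits (rad/s): [2.39, 2.39, 2.79, 3.14, 3.14, 3.14].

INTERFACE

Orientations are given as a rotation vector (axis times angle).
In Python, from plant import robot gives the robot as it stands.
- The arm moves only by the tool play_rows, never from a script. Its argument "plan" is a list of rows, each an object with "slide": the shift along the world's x, y, z as a fraction of full scale, a list of three; "roll": the turn about the world's z as a fraction of full scale; "fingers": the gripper command: -1 is shut, 1 is fully open, values between are in proportion. A call has 1 to 20 rows; each row shifts and turns the commanded pose from where the row before left it; what a row does not reach is not made up. Full scale, the value 1, is 30 mm for a shift and 8 degrees for a turn. A row lasts 1/8 s, in which the tool goes at most 62.5 mm and 10.7 degrees, less where a joint would pass 70% of its speed; a pose out of reach is approached as far as the arm can. A call with a number of a shift or a turn outside -1 to 1 is refused whole. A call with a gripper value outside its range is refused whole. The fingers move at their own pace and stop on an object; "squeeze" is the grip in N (left out, the last holds). Time passes only in rows, so rows that do not move let the fingers close. It gives the time, the measured TCP pose, the force and the opening at its end, in the units of the state.
- robot.read_state(): the state, without advancing time (a new reading comes with each control period).
- robot.read_camera(name): name is "scene" or "top" or "wrist"; returns the picture (420x560x3 uint8, red, green, blue); there is no depth.
- robot.get_calibration(name): a dict with "fx", "fy", "cx", "cy" (pixels), "distortion" ([k1, k2, p1, p2, k3] as OpenCV has them; the pictures are not rectified), "R" (3x3) and "t" (3): a world point X has camera coordinates R X + t; the wrist camera has in their place "T_tool_cam" (4x4, takes a point from camera to tool coordinates, whose origin is the TCP and whose axes are the tool frame's). Camera axes: x right, y down, z forward; pixel columns grow to the right and rows downward; lengths in m; the calibration is good to about 2 mm. A picture is of the moment at which its call begins: read the wrist's pose just before it. get_calibration takes no time and is no camera call.
- robot.close_job(): hands the job in, once; it reports no verdict.
Trained networks look in the newest picture that a camera, given by its name, has taken for a name from the list of things; names that differ only in an ending like _2 or _b are one class to them, and where a whole thing is asked for, a point or a joint stands for the part that bears it (a point fixed in the world has none). Each returns a list of dicts, best first, with "p" (0 to 1); they miss things now and then, are a little off and sometimes report something else, mostly with a low value. They report only what shows in the picture. A call takes as long as a camera call. They do not tell look-alikes from the thing itself.
- robot.boxes_of(camera, target): "extent" ([centre column, centre row, width, height] in pixels, round what is visible of it).
- robot.regions_of(camera, target): "region" (420x560 bool, what is visible of it) and "extent" ([centre column, centre row, width, height] in pixels, round what is visible of it).
- robot.mark_of(camera, target): "point" ([column, row] in pixels: a listed point, or the origin of a listed thing).
The state is a dict: "t": time; "q": joint angles; "dq": joint speeds; "joint_torque": joint torques, N m; "tool_pos": TCP position; "orientation": TCP orientation; "force": force on the tool from outside, world axes, zero at the start; "wrist_torque": the same for the moment, N m; "opening": finger opening in m.
Only numpy, scipy, OpenCV 4.12 (cv2) and the standard library are available. Lean on these libraries where they do the work, as an engineer would, in place of code of your own. Each camera call takes 0.05 s, during which the arm holds its last target.

TASK

In the steering-wheel workshop, slide the aluminium bracket fully home against the back stop of the press bed, under the cam. Then turn the inclined flywheel clockwise (as seen facing it) through one whole revolution, until it comes up against its stop again, and let go. Leave the screwdriver, jar and bin alone.

Things in the scene. Friction and masses are not known exactly. Their poses are not given: they have to be found in the camera images.
- press: Fixed grey bench rivet press, base plate 300 x 400 x 20 mm; origin at the centre of its underside; x points away from the operator, y to the operator's left, z up. On the right (y = -115 mm) is the bed under the cam, on the left the inclined flywheel.
- bed_stop (a point): Foot of the back stop's front face on the bed, at (+25, -115, 80) mm in the press frame; axes as the press. The flat bed, 80 mm above the bench, runs from here 165 mm towards the operator between two side fences 63 mm apart and 7 mm high. The stop is 14 mm high.
- head_front (a point): Lower front edge of the forked press head over the bed, middle, at (-45, -115, 130) mm in the press frame. The head, 85 mm wide, reaches from here back and up to z = 220 mm; a tool that pushes the bracket home from the front must lean back at least 20 deg towards the operator to clear it.
- wheel_hub (a point): Centre of the flywheel's front face, at (-20, 100, 170) mm in the press frame; axes as the press. Steel wheel 210 mm across, 18 mm thick, leaning back 27 deg: its axle points to the operator and up along (-0.454, 0, 0.891) in the press frame; up the slope of the face is (0.891, 0, 0.454). Hub cap 40 mm across, 12 mm high.
- hood_edge (a point): Middle of the lower edge of the guard hood (clear sheet, steel edges) over the wheel's upper half: 25 mm up the slope from the hub, 63 mm off the face; 250 mm wide. A lip rises from it to 131 mm off the face. Pins pass under the hood, a gripper does not, so each pin can be held only through the lower part of its turn and pins must be taken one after another.
- wheel (a joint): Flywheel angle in rad, growing clockwise seen facing it (its lowest point moves to +y of the press). Starts at 0 to 0.1; 0 and 6.283 are its hard stop. Friction (about 6 N at a pin) keeps it where left. At 0 the thick pin is 60 deg clockwise from the lowest point of the pin circle (lower left), one thin pin 60 deg anticlockwise (lower right), one at the top.
- thick_pin (a point): On the centre line of the thick black pin (24 mm dia., 45 mm long), 30 mm off the wheel face; turns with the wheel. Two thinner pins (16 mm dia., 45 mm long) stand on the face too. All three are round, parallel to the axle, 85 mm from the hub and 120 deg apart.
- cam_lobe (a point): Tip of the lobe of the steel riveting cam (eccentric disc 44 mm dia., 30 mm wide) between the head's two cheeks; turns one to one with the wheel about a shaft at x = -20, y = -115, z = 127.5 mm in the press frame. The lobe points up at wheel angle 0 and down, onto the rivet, at 3.14; the cam's lowest point goes from 117 to 93 mm above the bench and back.
- bracket_mid (a point): Centre of the base of the loose aluminium L-bracket (0.14 to 0.28 kg) on the bed, 4 mm above its underside. Base 90 x 58 x 8 mm with a small brass rivet; at the operator's end an upright flange 5 mm thick, 58 mm wide, 32 mm tall, front face 45 mm before this point. Fully home the base meets the back stop and this point is at x = -20 mm in the press frame.
- driver: Screwdriver lying on the bench; leave alone. Origin under its middle.
- jar: Closed jar, 60 mm dia., 90 mm tall; leave alone. Origin under its centre.
- rivet_bin: Small grey bin, 120 x 90 x 45 mm; leave alone. Origin under its centre.
There are look-alikes about, which are no part of the job. Of the things that look like the part that bears bracket_mid, the smallest one is meant.

How it is judged:
By the outcome, as a careful person would: the job done as asked, in the order asked, and still so for the second after the job is handed in, with the robot touching nothing.
It also fails if it takes over 72 s, if anything falls off the work surface, if the arm or the gripper's body presses on something with over 40 N, if the wrist force passes 120 N, or if a joint passes its speed limit or range.

## Working session

There is one attempt and no reset: what is moved stays moved. The work goes in short steps, Python scripts to look and compute and a tool call to move; the robot and the scene stay as the last step left them, time stands still between calls to the robot, and variables do not carry over. Pictures are saved under pics/ and viewed, and the job is handed in when it is done.

Besides the shell and the picture viewer there is one more tool, called by a JSON object that holds its "method" and its "body". play_rows: Moves the arm, as the interface text tells. Its arguments: {"type":"object","properties":{"plan":{"type":"array","items":{"type":"object","properties":{"slide":{"type":"array","items":{"type":"number","minimum":-1,"maximum":1}},"roll":{"type":"number","minimum":-1,"maximum":1},"fingers":{"type":"number"}}}},"squeeze":{"type":"number"}},"required":["plan"]}

```bash
ls; mkdir -p pics
python3 - <<'E'
from plant import robot
import cv2,json
print(robot.read_state())
for n in ["scene","top","wrist"]:
    im=robot.read_camera(n); cv2.imwrite(f"pics/{n}0.png",im[:,:,::-1])
    print(n,robot.get_calibration(n))
print([a for a in dir(robot) if a[0]!='_'], robot.tcp_to_grasp)
E
```

```text
pics
{'t': 0.0, 'q': array([ 1.21459294e+00,  1.31162833e-01,  1.48922119e+00, -2.33823973e-05,
        1.52299616e+00, -8.54227572e-02]), 'dq': array([-0.00027088, -0.00143251, -0.0027642 ,  0.00148483, -0.00126968,
       -0.00025063]), 'joint_torque': array([-3.11866033e-04, -5.59822190e+01, -4.91763926e+01,  7.66627654e-02,
        3.49953223e-02, -1.27782032e-04]), 'tool_pos': array([0.16029961, 0.57762469, 0.21761834]), 'orientation': array([ 0.21118566,  1.56069399, -0.2139404 ]), 'force': array([0.49425754, 0.33715825, 0.40409848]), 'wrist_torque': array([-0.02954274,  0.06080545,  0.06794588]), 'opening': 0.092807267635006}
scene {'fx': 504.3800044614113, 'fy': 504.3800044614113, 'cx': 282.58580208732525, 'cy': 211.84776909064604, 'distortion': array([0.04316011, 0.        , 0.        , 0.        , 0.        ]), 'R': array([[ 0.45397293,  0.89099813,  0.00555936],
       [ 0.75011412, -0.37880885, -0.54206334],
       [-0.48087149,  0.25025224, -0.84031924]]), 't': array([-0.24339854, -0.32980626,  1.60082098])}
top {'fx': 546.609835706603, 'fy': 546.609835706603, 'cx': 284.
[... 302 characters left out ...]
.56073292,  1.60427932])}
wrist {'fx': 367.8619578447112, 'fy': 367.8619578447112, 'cx': 276.5097516671149, 'cy': 203.97730911784564, 'distortion': array([0.0280033, 0.       , 0.       , 0.       , 0.       ]), 'T_tool_cam': array([[ 6.89459590e-04, -2.72377690e-01,  9.62190168e-01,
        -1.65319287e-01],
       [ 9.99999451e-01, -5.71157588e-04, -8.78235742e-04,
         2.52099214e-04],
       [ 7.88774038e-04,  9.62190245e-01,  2.72377147e-01,
        -7.67854543e-02],
       [ 0.00000000e+00,  0.00000000e+00,  0.00000000e+00,
         1.00000000e+00]])}
['IKError', 'boxes_of', 'close_job', 'get_calibration', 'mark_of', 'read_camera', 'read_state', 'regions_of', 'tcp_to_grasp'] 0.0188
```

View pics/scene0.png

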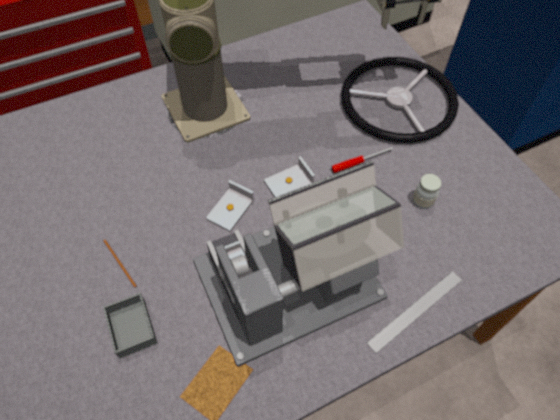

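View pics/top0.png

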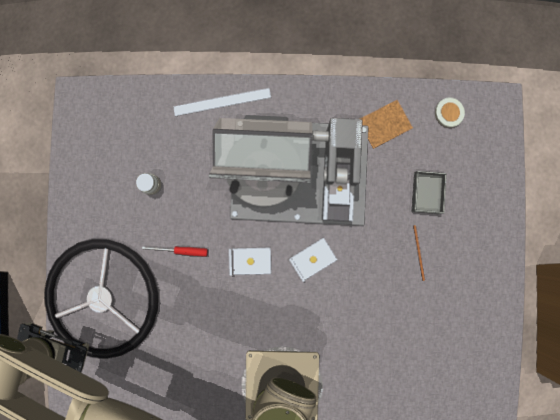

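View pics/wrist0.png

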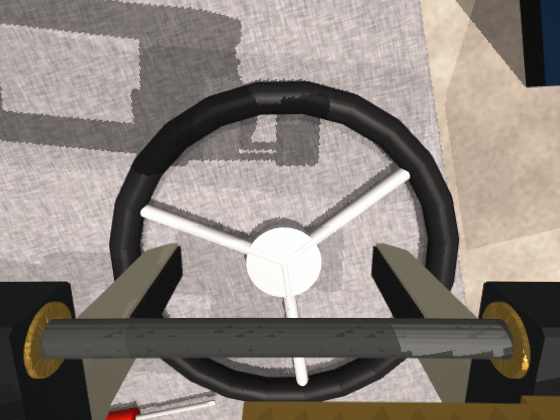

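The top view shows the press at about (270,170) with a bracket on its bed at (338,205). Two more brackets lie on the bench at (250,262) and (313,259). I'll measure them next.

```bash
cat > h.py <<'E'
from plant import robot
import numpy as np, cv2
from scipy.spatial.transform import Rotation as Ro
from scipy.optimize import least_squares
C={n:robot.get_calibration(n) for n in ["scene","top","wrist"]}
def K(c): return np.array([[c['fx'],0,c['cx']],[0,c['fy'],c['cy']],[0,0,1]])
def proj(n,X,RT=None):
    c=C[n]; R,t=(c['R'],c['t']) if RT is None else RT
    return cv2.projectPoints(np.atleast_2d(np.asarray(X,float)),cv2.Rodrigues(np.array(R))[0],np.array(t),K(c),np.array(c['distortion']))[0][:,0]
def wristRT(s):
    T=C['wrist']['T_tool_cam']; Rw=Ro.from_rotvec(s['orientation']).as_matrix()
    Rc=Rw@T[:3,:3]; o=Rw@T[:3,3]+s['tool_pos']
    return Rc.T,-Rc.T@o
def ray(n,p,RT=None):
    c=C[n]; R,t=(c['R'],c['t']) if RT is None else RT
    u=cv2.undistortPoints(np.array([[p]],float),K(c),np.array(c['distortion']))[0,0]
    d=R.T@np.array([u[0],u[1],1]); o=-R.T@t
    return o,d/np.linalg.norm(d)
def atz(n,p,z,RT=None):
    o,d=ray(n,p,RT); return o+d*(z-o[2])/d[2]
def press(P,pts): # P=x,y,yaw
    pts=np.atleast_2d(pts); return Ro.from_euler('z',P[2]).apply(pts)+[P[0],P[1],0]
E
python3 - <<'E'
from h import *
s=robot.read_state(); print(s['t'],Ro.from_rotvec(s['orientation']).as_matrix().round(3))
for n in ["scene","top"]:
    robot.read_camera(n)
    for k in ["press","bed_stop","head_front","wheel_hub","hood_edge","thick_pin","cam_lobe","bracket_mid","jar","driver","rivet_bin"]:
        print(n,k,[(np.round(m['point']).tolist() if 0 else [round(v,1) for v in m['point']],round(m['p'],2)) for m in robot.mark_of(n,k)])
print(robot.read_state()['t'])
E
```

```text
0.15 [[-0.     0.268  0.964]
 [-0.001  0.964 -0.268]
 [-1.    -0.001 -0.   ]]
scene press [([283.9, 278.3], 0.64)]
scene bed_stop [([248.5, 291.1], 0.58)]
scene head_front [([234.9, 259.1], 0.62)]
scene wheel_hub []
scene hood_edge [([325.0, 208.3], 0.9)]
scene thick_pin [([363.1, 160.5], 0.64), ([285.1, 277.8], 0.46)]
scene cam_lobe [([240.3, 260.3], 0.57)]
scene bracket_mid [([287.5, 181.1], 0.82), ([230.9, 209.4], 0.59), ([236.3, 264.5], 0.58)]
scene jar [([421.8, 199.2], 0.98)]
scene driver [([363.8, 161.8], 0.79)]
scene rivet_bin [([132.5, 328.2], 0.75)]
top press [([298.8, 172.8], 0.65)]
top bed_stop [([340.4, 159.2], 0.91)]
top head_front [([340.9, 185.6], 0.93)]
top wheel_hub [([262.0, 171.8], 0.59)]
top hood_edge [([260.9, 169.1], 0.88), ([342.1, 185.0], 0.69)]
top thick_pin [([234.2, 189.0], 0.95)]
top cam_lobe [([342.6, 177.4], 0.76), ([151.5, 182.3], 0.48)]
top bracket_mid [([338.8, 189.9], 0.75), ([313.0, 259.5], 0.64), ([249.9, 261.9], 0.56)]
top jar [([151.5, 186.4], 0.8), ([298.4, 174.9], 0.55)]
top driver [([175.2, 250.0], 0.86)]
top rivet_bin [([425.9, 193.8], 0.73)]
1.35
```

Run:
```python
import cv2
a=cv2.imread('pics/scene0.png')[190:360,180:410]; cv2.imwrite('pics/s_crop.png',cv2.resize(a,None,fx=3.4,fy=3.4,interpolation=3))
a=cv2.imread('pics/top0.png')[100:290,200:380]; cv2.imwrite('pics/t_crop.png',cv2.resize(a,None,fx=3.1,fy=3.1,interpolation=3))
```

```text
(no output)
```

View pics/s_crop.png

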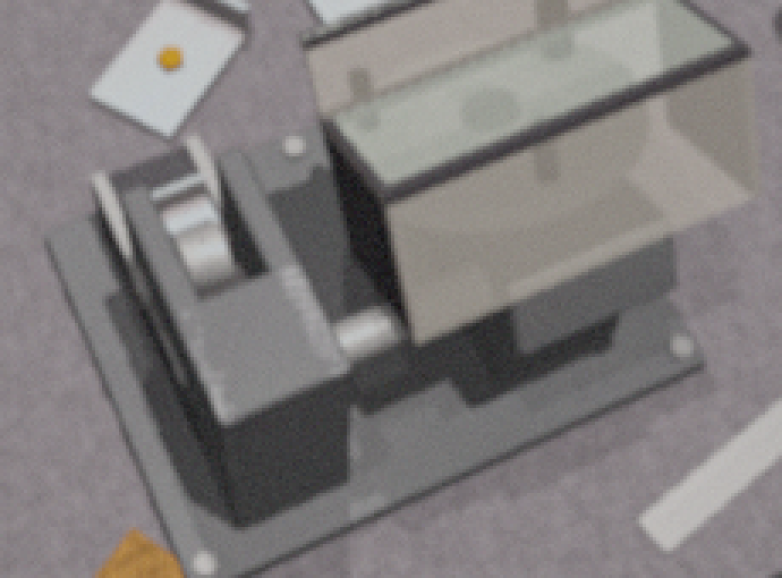

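View pics/t_crop.png

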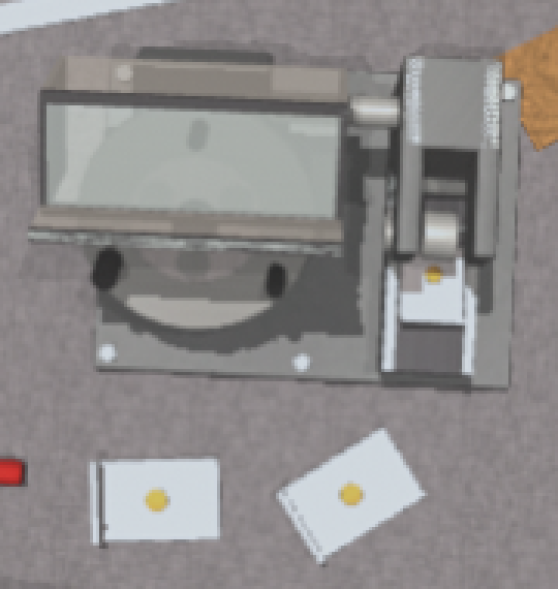

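Run:
```python
from h import *
L={'bed_stop':(.025,-.115,.08),'head_front':(-.045,-.115,.13),'wheel_hub':(-.02,.1,.17)}
u=np.array([.891,0,.454]);n=np.array([-.454,0,.891])
L['hood_edge']=np.array(L['wheel_hub'])+.025*u+.063*n
L['press']=(0,0,0)
ob=[('scene','bed_stop',248.5,291.1),('scene','head_front',234.9,259.1),('scene','hood_edge',325,208.3),('scene','press',283.9,278.3),
('top','bed_stop',340.4,159.2),('top','head_front',340.9,185.6),('top','wheel_hub',262,171.8),('top','hood_edge',260.9,169.1),('top','press',298.8,172.8)]
f=lambda P:np.concatenate([proj(c,press(P,L[k]))[0]-(a,b) for c,k,a,b in ob])
r=least_squares(f,[.6,0,0],loss='soft_l1',x_scale=[.01,.01,.01]); print(r.x,f(r.x).reshape(-1,2).round(1))
```

```text
[ 0.64803752 -0.04168538 -0.03394712] [[-0.2  1.9]
 [ 0.5 -0.5]
 [ 0.3 -1.9]
 [ 4.1  1.5]
 [-0.1  3.7]
 [-0.1  0.1]
 [ 0.9 -0.7]
 [ 0.5  1.5]
 [ 0.6 -0.2]]
```

The bed bracket is about 55–58 mm wide in the top crop (400–465, 255–322). The two bench ones at (250,262) and (313,259) are about 113×76 mm. The smallest is the one on the bed, which also fits "on the bed". Next I'll refine the press pose and get the head's profile.

Run:
```python
from h import *
P=[.648,-.0417,-.034]
top=cv2.imread('pics/top0.png'); sc=cv2.imread('pics/scene0.png')
def seg(im,cam,a,b,col,P=P,s=4,off=(0,0)):
    p=(proj(cam,press(P,[a,b]))-off+.5)*s
    cv2.line(im,tuple(int(v) for v in p[0]),tuple(int(v) for v in p[1]),col,1)
for cam,im,(x0,y0,x1,y1) in [('top',top,(205,100,380,235)),('scene',sc,(185,190,395,345))]:
    s=4 if cam=='top' else 3.7
    big=cv2.resize(im[y0:y1,x0:x1],None,fx=s,fy=s,interpolation=cv2.INTER_CUBIC)
    D=lambda a,b,c:seg(big,cam,a,b,c,s=s,off=(x0,y0))
    c=[(-.15,-.2,.02),(-.15,.2,.02),(.15,.2,.02),(.15,-.2,.02)]
    for i in range(4): D(c[i],c[(i+1)%4],(0,255,255))
    for y in (-.1575,-.0725):
        D((-.045,y,.13),(-.045,y,.22),(0,0,255))
        D((-.045,y,.13),(-.045+.09*np.tan(np.radians(20)),y,.22),(0,255,0))
    D((-.045,-.1575,.13),(-.045,-.0725,.13),(255,0,0))
    for y in (-.1465,-.0835): D((-.14,y,.087),(.025,y,.087),(255,0,255))
    hub=np.array([-.02,.1,.17]);u=np.array([.891,0,.454]);n=np.array([-.454,0,.891]);l=np.array([0,1,0])
    for k in range(36):
        f=lambda q:hub+.105*(-np.cos(q)*u+np.sin(q)*l)
        D(f(k*np.pi/18),f((k+1)*np.pi/18),(255,255,0))
    for q in (60,180,300):
        q=np.radians(q);b=hub+.085*(-np.cos(q)*u+np.sin(q)*l); D(b,b+.045*n,(0,165,255))
    h=hub+.025*u+.063*n; D(h-.125*l,h+.125*l,(255,0,0)); 
    cv2.imwrite(f'pics/ov_{cam}.png',big)
```

```text
(no output)
```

View pics/ov_top.png

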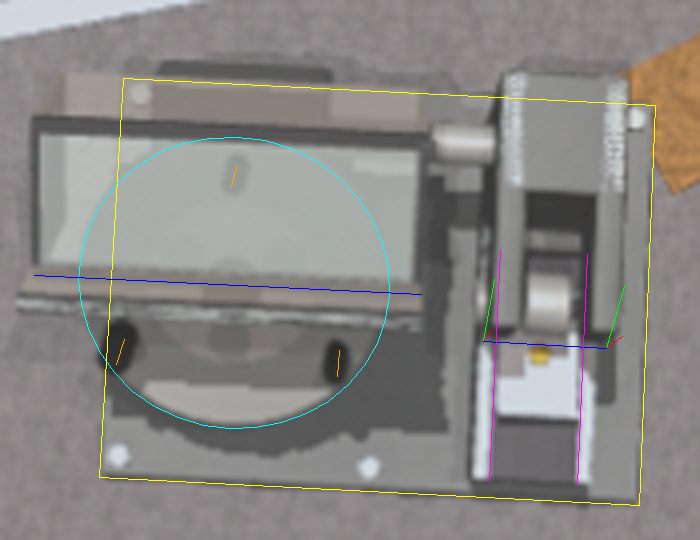

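View pics/ov_scene.png

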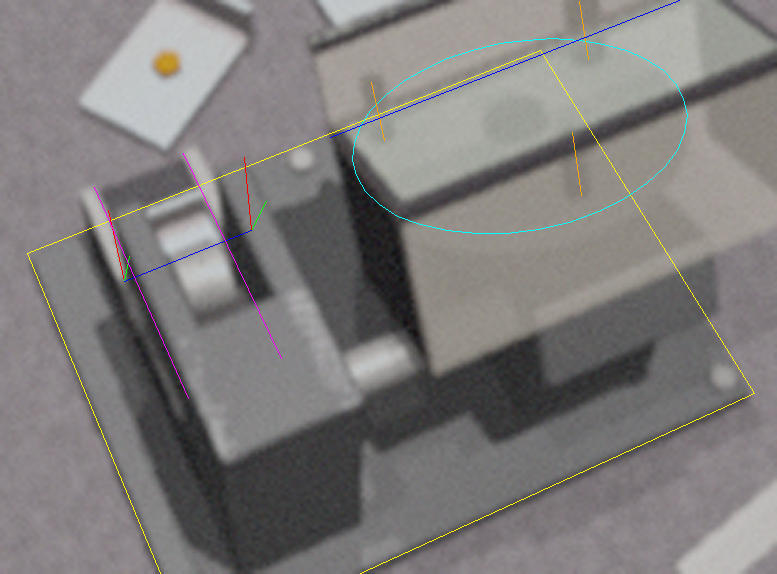

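Run:
```python
from h import *
L={'bed_stop':(.025,-.115,.08),'head_front':(-.045,-.115,.13),'wheel_hub':(-.02,.1,.17)}
u=np.array([.891,0,.454]);n=np.array([-.454,0,.891])
L['hood_edge']=np.array(L['wheel_hub'])+.025*u+.063*n
ob=[('scene','bed_stop',248.5,291.1),('scene','head_front',234.9,259.1),('scene','hood_edge',325,208.3),
('top','bed_stop',340.4,159.2),('top','head_front',340.9,185.6),('top','wheel_hub',262,171.8),('top','hood_edge',260.9,169.1)]
bo=[('top','FL',234.3,213.3),('top','BL',239.8,123.3),('top','BR',363.8,129),('top','FM',297,216.3),('scene','FM',266.1,232.2),('scene','BL',379.9,291.4),('scene','BR',239.2,354.8)]
for w in (0,.4):
  def f(q,full=0):
    P=q[:3];a,b,m=q[3:6]; B={'FL':(-a,b,.023),'BL':(a,b,.023),'BR':(a,-b,.023),'FM':(-a,m,.023)}
    r1=np.concatenate([proj(c,press(P,B[k]))[0]-(x,y) for c,k,x,y in bo])
    r2=np.concatenate([proj(c,press(P,L[k]))[0]-(x,y) for c,k,x,y in ob])
    return (r1,r2) if full else np.r_[r1,w*r2]
  r=least_squares(f,[.65,-.04,0,.13,.18,0],x_scale=.01,loss='soft_l1'); print(r.x.round(4)); print(*[x.reshape(-1,2).round(1).tolist() for x in f(r.x,1)],sep='\n')
```

```text
[ 0.6476 -0.0414 -0.0371  0.134   0.1857 -0.    ]
[[-0.1, 0.3], [0.0, 1.0], [-0.2, 1.9], [-0.0, 0.7], [0.3, 1.3], [0.3, 0.7], [0.2, 0.7]]
[[-0.2, 1.6], [0.6, -0.8], [0.4, -2.0], [-0.2, 4.0], [-0.3, 0.4], [0.7, -0.6], [0.3, 1.6]]
[ 6.481e-01 -4.150e-02 -3.620e-02  1.339e-01  1.858e-01  2.000e-04]
[[-0.0, 0.1], [0.0, 0.9], [-0.1, 1.8], [-0.0, 0.6], [0.4, 1.5], [0.3, 0.8], [0.2, 1.0]]
[[-0.2, 1.8], [0.6, -0.6], [0.4, -1.9], [-0.2, 3.8], [-0.2, 0.2], [0.8, -0.7], [0.4, 1.4]]
```

Run:
```python
import cv2
from h import *
a=cv2.imread('pics/scene0.png')[215:330,188:300]; b=cv2.resize(a,None,fx=5,fy=5,interpolation=2)
a=cv2.imread('pics/scene0.png')[215:330,188:300]; c=cv2.resize(a,None,fx=5,fy=5,interpolation=2)
P=[.648,-.0415,-.036]
for col,z0 in (((0,0,255),.22),):
  for y in(-.1575,-.0725):
   for x,cc in ((-.045,(0,0,255)),(-.012,(0,255,0)),(.02,(255,0,0))):
    p=(proj('scene',press(P,[(-.045,y,.13),(x,y,.22)]))-[188,215]+.5)*5
    cv2.line(c,tuple(p[0].astype(int)),tuple(p[1].astype(int)),cc,1)
cv2.imwrite('pics/hs.png',np.vstack([b[:, :],])); cv2.imwrite('pics/hs2.png',c)
a=cv2.imread('pics/top0.png')[110:225,315:375]; cv2.imwrite('pics/ht.png',cv2.resize(a,None,fx=5,fy=5,interpolation=2))
```

```text
(no output)
```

View pics/hs.png

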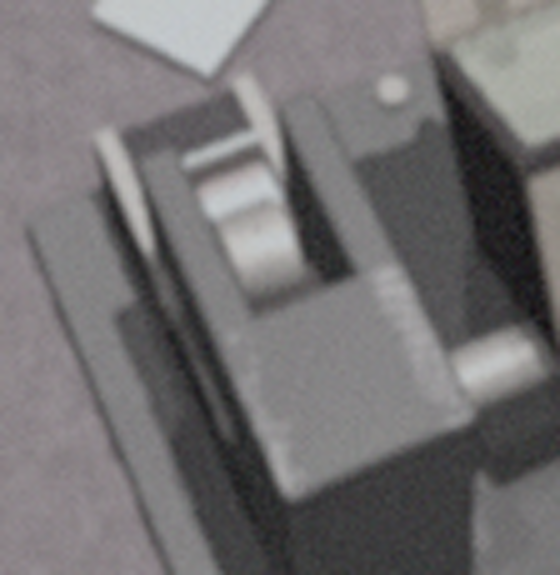

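View pics/hs2.png

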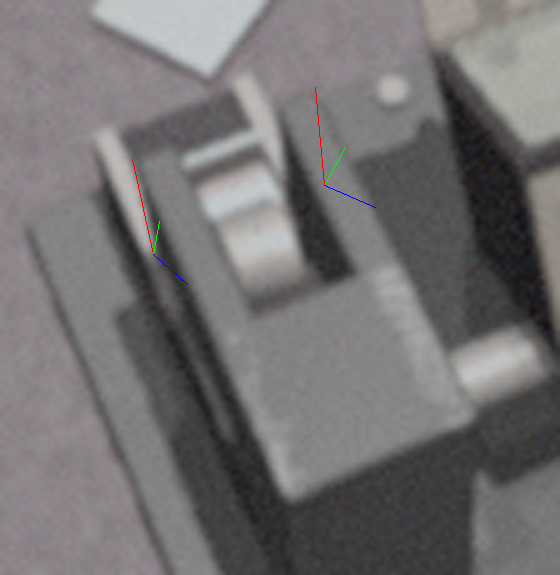

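View pics/ht.png

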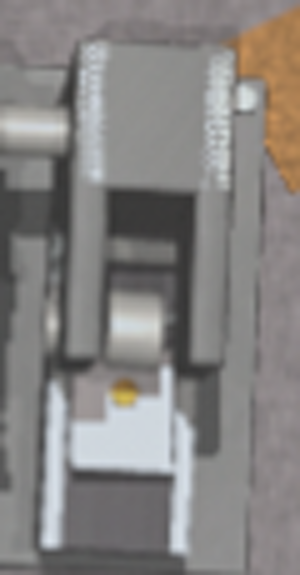

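Run:
```python
from h import *
P=np.array([.648,-.0415,-.036])
def inv(X): return Ro.from_euler('z',-P[2]).apply(np.atleast_2d(X-np.array([P[0],P[1],0])))[0]
def aty(n,p,y):
    o,d=ray(n,p); o=inv(o); d=Ro.from_euler('z',-P[2]).apply(d); return (o+d*(y-o[1])/d[1]).round(4)
print('rivet z.09',inv(atz('top',(339.7,188.1),.09)), 'mark scene',inv(atz('scene',(236.3,264.5),.084)),'mark top',inv(atz('top',(338.8,189.9),.084)))
print('flange top front',inv(atz('top',(339,203.8),.112)))
# right cheek outer top-front corner
print('cheek scene', [ (z,inv(atz('scene',(248,234.4),z)).round(3)) for z in (.13,.16,.19,.22)])
print('left cheek scene', [ (z,inv(atz('scene',(217.3,246),z)).round(3)) for z in (.13,.16,.19,.22)])
for r in (179,182.5): print('cheek top', [ (z,inv(atz('top',(329,r),z)).round(3)) for z in (.13,.16,.19,.22)])
print('pencil',atz('top',(415,225.5),.005),atz('top',(424,280),.005),'scene',atz('scene',(104.5,240),.005),atz('scene',(135,286),.005))
img=cv2.imread('pics/top0.png')
cv2.imwrite('pics/pc.png',np.hstack([cv2.resize(img[215:290,395:445],None,fx=7,fy=7,interpolation=2),cv2.resize(cv2.imread('pics/scene0.png')[230:305,95:145],None,fx=7,fy=7,interpolation=2)]))
```

```text
rivet z.09 [-0.04797221 -0.11595113  0.09      ] mark scene [-0.05282163 -0.11329872  0.084     ] mark top [-0.05272586 -0.11413289  0.084     ]
flange top front [-0.09389409 -0.11424264  0.112     ]
cheek scene [(0.13, array([-0.092, -0.064,  0.13 ])), (0.16, array([-0.075, -0.069,  0.16 ])), (0.19, array([-0.059, -0.075,  0.19 ])), (0.22, array([-0.042, -0.08 ,  0.22 ]))]
left cheek scene [(0.13, array([-0.093, -0.141,  0.13 ])), (0.16, array([-0.076, -0.144,  0.16 ])), (0.19, array([-0.06 , -0.148,  0.19 ])), (0.22, array([-0.043, -0.151,  0.22 ]))]
cheek top [(0.13, array([-0.028, -0.082,  0.13 ])), (0.16, array([-0.031, -0.08 ,  0.16 ])), (0.19, array([-0.034, -0.078,  0.19 ])), (0.22, array([-0.037, -0.076,  0.22 ]))]
cheek top [(0.13, array([-0.038, -0.082,  0.13 ])), (0.16, array([-0.04, -0.08,  0.16])), (0.19, array([-0.043, -0.078,  0.19 ])), (0.22, array([-0.046, -0.076,  0.22 ]))]
pencil [ 0.4944957  -0.39235166  0.005     ] [ 0.33079138 -0.4224553   0.005     ] scene [ 0.32973471 -0.42018848  0.005     ] [ 0.49240509 -0.3903462   0.005     ]
```

View pics/pc.png

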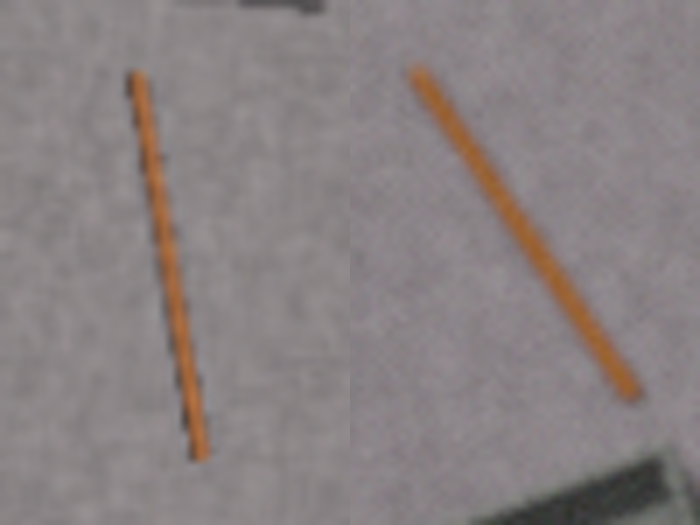

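{"method": "play_rows", "body": {"plan": [{"slide": [0.45,-0.97,0],"roll": 0.168,"fingers": -1},{"slide": [0.45,-0.97,0],"roll": 0.168,"fingers": -1},{"slide": [0.45,-0.97,0],"roll": 0.168,"fingers": -1},{"slide": [0.45,-0.97,0],"roll": 0.168,"fingers": -1},{"slide": [0.45,-0.97,0],"roll": 0.168,"fingers": -1},{"slide": [0.45,-0.97,0],"roll": 0.168,"fingers": -1},{"slide": [0.45,-0.97,0],"roll": 0.168,"fingers": -1},{"slide": [0.45,-0.97,0],"roll": 0.168,"fingers": -1},{"slide": [0.45,-0.97,0],"roll": 0.168,"fingers": -1},{"slide": [0.45,-0.97,0],"roll": 0.168,"fingers": -1},{"slide": [0.45,-0.97,0],"roll": 0,"fingers": -1},{"slide": [0.45,-0.97,0],"roll": 0,"fingers": -1},{"slide": [0.45,-0.97,0],"roll": 0,"fingers": -1},{"slide": [0.45,-0.97,0],"roll": 0,"fingers": -1},{"slide": [0.45,-0.97,0],"roll": 0,"fingers": -1},{"slide": [0.45,-0.97,0],"roll": 0,"fingers": -1},{"slide": [0.45,-0.97,0],"roll": 0,"fingers": -1},{"slide": [0.45,-0.97,0],"roll": 0,"fingers": -1},{"slide": [0.45,-0.97,0],"roll": 0,"fingers": -1},{"slide": [0.45,-0.97,0],"roll": 0,"fingers": -1}]}}

```text
t: 3.85
tool_pos: [0.4309, -0.0049, 0.2189]
orientation: [0.029, 1.57, -0.029]
force: [-0.1, 0.7, 0.3]
opening: 0.0003
```

```bash
cat >> h.py <<'E'
P0=np.array([.648,-.0415,-.036])
def inv(X,P=P0): return Ro.from_euler('z',-P[2]).apply(np.atleast_2d(X-np.array([P[0],P[1],0])))[0]
def show(s):
    R=Ro.from_rotvec(s['orientation']).as_matrix()
    print('t',round(s['t'],2),'tcp',s['tool_pos'].round(4),'press',inv(s['tool_pos']).round(4),'head',np.degrees(np.arctan2(R[1,2],R[0,2])).round(2),'F',s['force'].round(1),'open',round(s['opening'],4))
E
python3 - <<'E'
from h import *
s=robot.read_state(); show(s); print(s['q'].round(2),press(P0,(-.13,-.115,.098)))
E
```

```text
t 3.85 tcp [ 0.4309 -0.0049  0.2189] press [-0.2183  0.0288  0.2189] head -2.08 F [-0.1  0.7  0.3] open 0.0003
[-0.13 -0.35  1.93  0.    1.56 -1.66] [[ 0.51394513 -0.1517465   0.098     ]]
```

{"method": "play_rows", "body": {"plan": [{"slide": [0.38,-0.81,-0.2],"roll": 0,"fingers": -1},{"slide": [0.38,-0.81,-0.6],"roll": 0,"fingers": -1},{"slide": [0.38,-0.81,-0.8],"roll": 0,"fingers": -1},{"slide": [0.38,-0.81,-0.8],"roll": 0,"fingers": -1},{"slide": [0.38,-0.81,-0.86],"roll": 0,"fingers": -1},{"slide": [0.38,-0.81,-0.86],"roll": 0,"fingers": -1},{"slide": [0,0,0],"roll": 0,"fingers": -1}]}}

```text
t: 4.72
tool_pos: [0.4975, -0.1502, 0.0927]
orientation: [0.031, 1.575, -0.029]
force: [-0.3, -0.0, 0.4]
opening: 0.0005
```

Run:
```python
from h import *
s=robot.read_state(); show(s)
im=robot.read_camera('wrist'); cv2.imwrite('pics/w1.png',im[:,:,::-1])
```

```text
t 4.72 tcp [ 0.4975 -0.1502  0.0927] press [-0.1465 -0.1141  0.0927] head -2.18 F [-0.3 -0.   0.4] open 0.0005
```

View pics/w1.png

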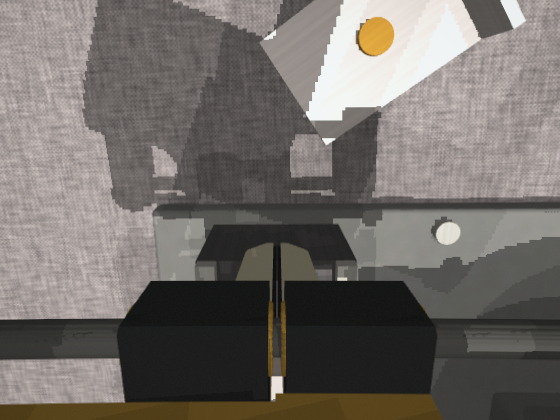

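The fingers at (277,250) hang over the bed, centred between the fences at 205 and 350. Next I push, stopping short of the head.

{"method": "play_rows", "body": {"plan": [{"slide": [1,-0.036,0],"roll": 0,"fingers": -1},{"slide": [0.87,-0.03,0],"roll": 0,"fingers": -1},{"slide": [0,0,0],"roll": 0,"fingers": -1}]}}

```text
t: 5.15
tool_pos: [0.5565, -0.151, 0.0966]
orientation: [0.027, 1.568, -0.028]
force: [-0.9, 0.5, 0.3]
opening: 0.0005
```

Run:
```python
from h import *
s=robot.read_state(); show(s)
im=robot.read_camera('scene'); cv2.imwrite('pics/sb.png',cv2.resize(im[190:330,180:320,::-1],None,fx=4,fy=4,interpolation=2))
```

```text
t 5.15 tcp [ 0.5565 -0.151   0.0966] press [-0.0875 -0.1127  0.0966] head -2.0 F [-0.9  0.5  0.3] open 0.0005
```

View pics/sb.png

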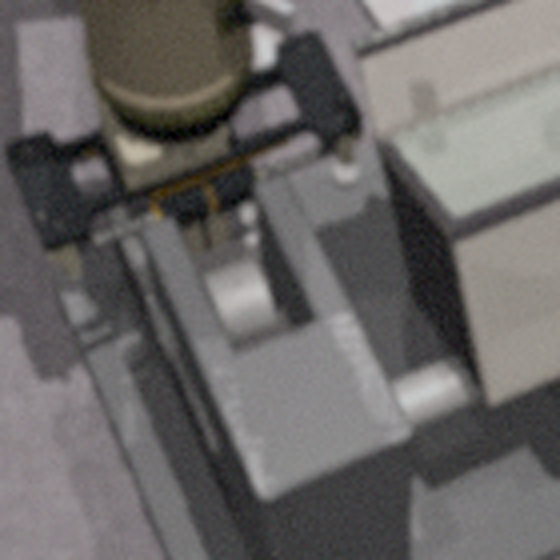

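{"method": "play_rows", "body": {"plan": [{"slide": [0.1,0,0],"roll": 0,"fingers": -1},{"slide": [0,0,0],"roll": 0,"fingers": -1}]}}

```text
t: 5.45
tool_pos: [0.5576, -0.1515, 0.0954]
orientation: [0.028, 1.57, -0.029]
force: [0.0, -0.1, -0.0]
opening: 0.0007
```

{"method": "play_rows", "body": {"plan": [{"slide": [0.1,0,0],"roll": 0,"fingers": -1},{"slide": [0,0,0],"roll": 0,"fingers": -1}]}}

```text
t: 5.7
tool_pos: [0.561, -0.1517, 0.0951]
orientation: [0.029, 1.57, -0.029]
force: [0.8, -0.2, -0.0]
opening: 0.0009
```

{"method": "play_rows", "body": {"plan": [{"slide": [0.06,0,0],"roll": 0,"fingers": -1},{"slide": [0,0,0],"roll": 0,"fingers": -1}]}}

```text
t: 5.95
tool_pos: [0.5622, -0.1517, 0.0949]
orientation: [0.029, 1.572, -0.028]
force: [-5.3, 0.4, 3.1]
opening: 0.0002
```

{"method": "play_rows", "body": {"plan": [{"slide": [0.06,0,0],"roll": 0,"fingers": -1},{"slide": [0,0,0],"roll": 0,"fingers": -1}]}}

```text
t: 6.2
tool_pos: [0.5619, -0.1516, 0.095]
orientation: [0.029, 1.576, -0.028]
force: [-20.6, 1.3, 12.7]
opening: 0.0004
```

The gripper body met the head (20 N) at press x −82 mm, as calculated. I'll back off and look at the bracket.

{"method": "play_rows", "body": {"plan": [{"slide": [-0.4,0,0],"roll": 0,"fingers": -1},{"slide": [-1,0,0],"roll": 0,"fingers": -1},{"slide": [-1,0,0.2],"roll": 0,"fingers": -1},{"slide": [-0.8,-0.6,0.7],"roll": 0,"fingers": 0},{"slide": [-0.5,-1,0.5],"roll": 0,"fingers": 0},{"slide": [-0.5,-1,0],"roll": 0,"fingers": 0},{"slide": [-0.4,-1,0],"roll": 0,"fingers": 0},{"slide": [-0.3,-1,0],"roll": 0.4,"fingers": -0.4},{"slide": [0,-1,0],"roll": 0.4,"fingers": -0.4},{"slide": [0,-1,0],"roll": 0.4,"fingers": -0.4},{"slide": [0,-1,0],"roll": 0.4,"fingers": -0.4}]}}

```text
t: 7.58
tool_pos: [0.4174, -0.3807, 0.137]
orientation: [-0.149, 1.565, 0.148]
force: [0.3, -0.0, 0.5]
opening: 0.0281
```

Run:
```python
from h import *
s=robot.read_state(); show(s)
im=robot.read_camera('top'); cv2.imwrite('pics/t2.png',im[:,:,::-1]); cv2.imwrite('pics/t2c.png',cv2.resize(im[130:225,300:380,::-1],None,fx=6,fy=6,interpolation=2))
print([(m['point'],m['p'],inv(atz('top',m['point'],.084))) for m in robot.mark_of('top','bracket_mid')])
im=robot.read_camera('wrist'); cv2.imwrite('pics/w2.png',im[:,:,::-1])
```

```text
t 7.58 tcp [ 0.4174 -0.3807  0.137 ] press [-0.2182 -0.3472  0.137 ] head 10.82 F [ 0.3 -0.   0.5] open 0.0281
[([250.6, 259.9], 0.75, array([-0.26470681,  0.12543848,  0.084     ])), ([337.5, 181.2], 0.66, array([-0.02808321, -0.1092516 ,  0.084     ])), ([315.2, 257.7], 0.62, array([-0.24844063, -0.05693697,  0.084     ]))]
```

View pics/t2c.png

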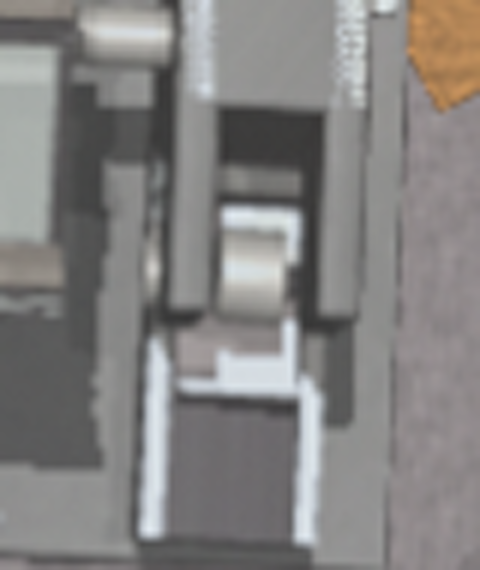

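View pics/w2.png

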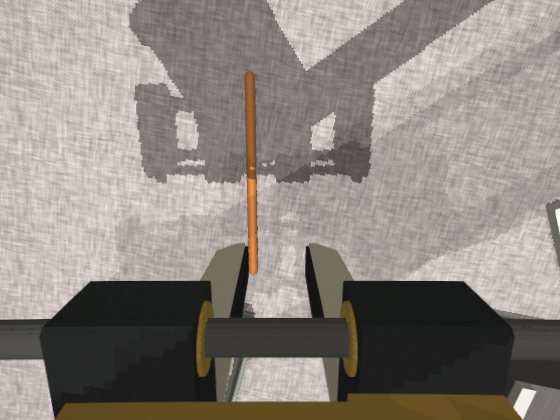

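The flange front has moved from ~−98 to ~−75 mm, so it is about 9 mm short of home and out of a vertical gripper's reach. I'll use the loose stick (250,72)–(253,272) as a pusher.

Run:
```python
from h import *
s=robot.read_state(); RT=wristRT(s)
a,b=atz('wrist',(250,73),.004,RT),atz('wrist',(253,272),.004,RT); print(a,b,np.degrees(np.arctan2(*(b-a)[1::-1])))
w=atz('wrist',(246,160),.004,RT)-atz('wrist',(255,160),.004,RT); print('width',np.linalg.norm(w))
T=C['top']
for p,q in (((415,225.5),(424,280)),): print(atz('top',p,.004),atz('top',q,.004))
# camera says end b -> which is nearer press
c=cv2.imread('pics/w2.png')[55:290,200:310]; cv2.imwrite('pics/w2c.png',cv2.resize(c,None,fx=2.5,fy=2.5,interpolation=2))
```

```text
[ 0.326403   -0.41755125  0.004     ] [ 0.49027149 -0.38767278  0.004     ] 10.333341323118677
width 0.00732694397069651
[ 0.49451278 -0.39257968  0.004     ] [ 0.33070796 -0.42270181  0.004     ]
```

View pics/w2c.png

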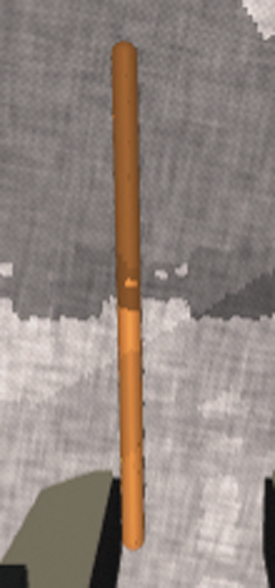

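{"method": "play_rows", "body": {"plan": [{"slide": [-0.23,-0.77,-0.6],"roll": 0,"fingers": -0.2},{"slide": [0,0,-0.9],"roll": 0,"fingers": -0.2},{"slide": [0,0,-1],"roll": 0,"fingers": -0.2},{"slide": [0,0,-0.9],"roll": 0,"fingers": -0.2},{"slide": [0,0,-0.6],"roll": 0,"fingers": -0.2},{"slide": [0,0,-0.3],"roll": 0,"fingers": -0.2},{"slide": [0,0,0],"roll": 0,"fingers": -0.2}]}}

```text
t: 8.6
tool_pos: [0.4107, -0.4024, 0.0079]
orientation: [-0.147, 1.566, 0.147]
force: [-0.2, -0.4, 0.8]
opening: 0.0373
```

Run:
```python
from h import *
s=robot.read_state(); show(s)
im=robot.read_camera('wrist'); cv2.imwrite('pics/w3.png',im[:,:,::-1])
```

```text
t 8.6 tcp [ 0.4107 -0.4024  0.0079] press [-0.2242 -0.3692  0.0079] head 10.73 F [-0.2 -0.4  0.8] open 0.0373
```

View pics/w3.png

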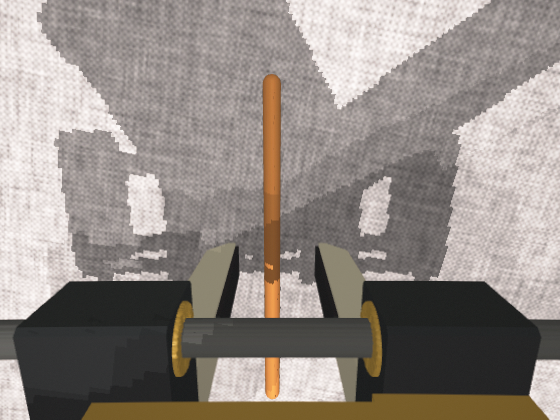

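The rod runs at column 272, nicely between the fingers (235–318). I'll lower 4 mm and close.

{"method": "play_rows", "body": {"plan": [{"slide": [0,0,-0.15],"roll": 0,"fingers": -0.2},{"slide": [0,0,0],"roll": 0,"fingers": -1},{"slide": [0,0,0],"roll": 0,"fingers": -1},{"slide": [0,0,0],"roll": 0,"fingers": -1},{"slide": [0,0,0],"roll": 0,"fingers": -1}], "squeeze": 30}}

```text
t: 9.28
tool_pos: [0.4107, -0.4028, 0.0037]
orientation: [-0.147, 1.566, 0.147]
force: [0.2, 0.0, -0.0]
opening: 0.0025
```

{"method": "play_rows", "body": {"plan": [{"slide": [0,0,0],"roll": 0,"fingers": -1},{"slide": [0,0,0.5],"roll": 0,"fingers": -1},{"slide": [0,0,1],"roll": 0,"fingers": -1}]}}

```text
t: 9.65
tool_pos: [0.4099, -0.4018, 0.0485]
orientation: [-0.145, 1.567, 0.149]
force: [0.2, -1.1, -0.9]
opening: 0.0005
```

Run:
```python
from h import *
s=robot.read_state(); show(s)
im=robot.read_camera('wrist'); cv2.imwrite('pics/w4.png',im[:,:,::-1])
```

```text
t 9.65 tcp [ 0.4099 -0.4018  0.0485] press [-0.225  -0.3687  0.0485] head 10.72 F [ 0.2 -1.1 -0.9] open 0.0005
```

View pics/w4.png

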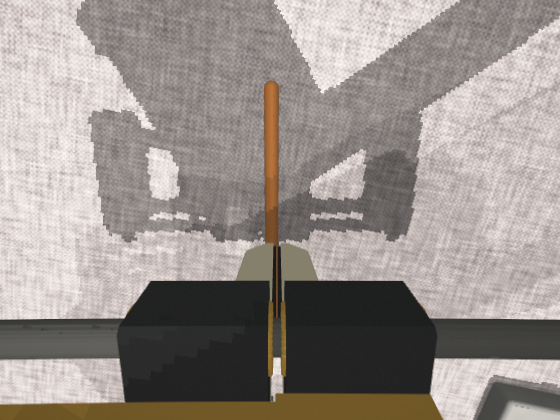

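The rod stayed on the bench at (271,160) with the fingers shut through it, so it is scenery and no use as a pusher. The tool has to lean. I'll test whether a target past the reach limit, in free air, makes the arm lean outward and keep that lean.

{"method": "play_rows", "body": {"plan": [{"slide": [0.3,0,1],"roll": -0.37,"fingers": -1},{"slide": [0.95,0,1],"roll": -0.37,"fingers": -1},{"slide": [0.95,0.15,1],"roll": -0.37,"fingers": -1},{"slide": [0.95,0.15,1],"roll": -0.37,"fingers": -1},{"slide": [0.95,0.15,1],"roll": -0.37,"fingers": -1},{"slide": [0.95,0.15,1],"roll": -0.37,"fingers": -1},{"slide": [0.95,0.15,0.8],"roll": -0.37,"fingers": -1},{"slide": [0.95,0.15,0],"roll": -0.37,"fingers": -1},{"slide": [0.95,0.15,0],"roll": -0.37,"fingers": -1},{"slide": [0.95,0.15,0],"roll": -0.37,"fingers": -1},{"slide": [0.95,0.15,0],"roll": -0.37,"fingers": -1},{"slide": [0.95,0.15,0],"roll": -0.37,"fingers": -1}]}}

```text
t: 11.2
tool_pos: [0.734, -0.3575, 0.2538]
orientation: [0.34, 1.543, -0.341]
force: [0.7, -0.3, 1.1]
opening: 0.0005
```

{"method": "play_rows", "body": {"plan": [{"slide": [0.9,-0.42,0],"roll": 0,"fingers": -1},{"slide": [0.9,-0.42,0],"roll": 0,"fingers": -1},{"slide": [0.9,-0.42,0],"roll": 0,"fingers": -1}]}}

```text
t: 11.58
tool_pos: [0.7912, -0.3845, 0.2458]
orientation: [0.336, 1.528, -0.341]
force: [5.1, -3.3, 24.6]
opening: 0.0003
```

Run:
```python
from h import *
s=robot.read_state(); show(s); print(s['q'].round(3)); R=Ro.from_rotvec(s['orientation']).as_matrix(); print(R.round(3))
```

```text
t 11.57 tcp [ 0.7912 -0.3845  0.2458] press [ 0.1554 -0.3376  0.2458] head -24.79 F [ 5.1 -3.3 24.6] open 0.0003
[-5.110e-01  1.155e+00  2.200e-02  1.000e-03  1.949e+00 -1.649e+00]
[[ 0.014  0.419  0.908]
 [-0.007  0.908 -0.419]
 [-1.    -0.     0.016]]
```

{"method": "play_rows", "body": {"plan": [{"slide": [0.5,-0.23,0],"roll": 0,"fingers": -1},{"slide": [0,0,0],"roll": 0,"fingers": -1},{"slide": [0,0,0],"roll": 0,"fingers": -1}]}}

```text
t: 11.95
tool_pos: [0.7972, -0.3873, 0.247]
orientation: [0.331, 1.51, -0.344]
force: [-0.7, 0.2, 0.9]
opening: 0.0005
```

Run:
```python
from h import *
s=robot.read_state(); show(s); print(s['q'].round(3)); R=Ro.from_rotvec(s['orientation']).as_matrix(); print(R.round(3))
```

```text
t 11.95 tcp [ 0.7972 -0.3873  0.247 ] press [ 0.1615 -0.3402  0.247 ] head -24.8 F [-0.7  0.2  0.9] open 0.0005
[-0.511  1.153  0.022  0.002  1.932 -1.648]
[[ 0.031  0.419  0.907]
 [-0.015  0.908 -0.419]
 [-0.999 -0.001  0.034]]
```

{"method": "play_rows", "body": {"plan": [{"slide": [0.9,-0.42,0],"roll": 0,"fingers": -1},{"slide": [0.9,-0.42,0],"roll": 0,"fingers": -1},{"slide": [0.9,-0.42,0],"roll": 0,"fingers": -1},{"slide": [0.9,-0.42,0],"roll": 0,"fingers": -1}]}}

```text
t: 12.45
tool_pos: [0.8344, -0.4034, 0.217]
orientation: [0.313, 1.433, -0.355]
force: [-0.3, -0.8, 1.0]
opening: 0.0005
```

Run:
```python
from h import *
s=robot.read_state(); show(s); print(s['q'].round(3)); R=Ro.from_rotvec(s['orientation']).as_matrix(); print(R.round(3))
```

```text
t 12.45 tcp [ 0.8344 -0.4034  0.217 ] press [ 0.1994 -0.3549  0.217 ] head -24.79 F [-0.3 -0.8  1. ] open 0.0005
[-0.508  1.19   0.023  0.007  1.816 -1.644]
[[ 0.102  0.42   0.902]
 [-0.05   0.908 -0.417]
 [-0.994 -0.002  0.114]]
```

It leans (6.5° so far) and keeps the lean. I'll carry on.

{"method": "play_rows", "body": {"plan": [{"slide": [0.9,-0.42,0.3],"roll": 0,"fingers": -1},{"slide": [0.9,-0.42,0.3],"roll": 0,"fingers": -1},{"slide": [0.9,-0.42,0.3],"roll": 0,"fingers": -1},{"slide": [0.9,-0.42,0.3],"roll": 0,"fingers": -1},{"slide": [0.9,-0.42,0.3],"roll": 0,"fingers": -1},{"slide": [0.9,-0.42,0.3],"roll": 0,"fingers": -1},{"slide": [0.9,-0.42,0.3],"roll": 0,"fingers": -1},{"slide": [0.9,-0.42,0.3],"roll": 0,"fingers": -1}]}}

```text
t: 13.45
tool_pos: [0.895, -0.4294, 0.235]
orientation: [0.272, 1.255, -0.376]
force: [0.6, 0.3, -0.4]
opening: 0.0006
```

Run:
```python
from h import *
s=robot.read_state(); show(s); print(s['q'].round(3)); R=Ro.from_rotvec(s['orientation']).as_matrix(); print(R.round(3))
```

```text
t 13.45 tcp [ 0.895  -0.4294  0.235 ] press [ 0.2608 -0.3787  0.235 ] head -24.75 F [ 0.6  0.3 -0.4] open 0.0006
[-0.505  1.184  0.023  0.016  1.638 -1.64 ]
[[ 0.263  0.42   0.869]
 [-0.127  0.908 -0.4  ]
 [-0.957 -0.005  0.292]]
```

{"method": "play_rows", "body": {"plan": [{"slide": [0.9,-0.42,0.3],"roll": 0,"fingers": -1},{"slide": [0.9,-0.42,0.3],"roll": 0,"fingers": -1},{"slide": [0.9,-0.42,0.3],"roll": 0,"fingers": -1},{"slide": [0.9,-0.42,0.3],"roll": 0,"fingers": -1},{"slide": [0.9,-0.42,0.3],"roll": 0,"fingers": -1},{"slide": [0.9,-0.42,0.3],"roll": 0,"fingers": -1}]}}

```text
t: 14.2
tool_pos: [0.9405, -0.4493, 0.2488]
orientation: [0.241, 1.121, -0.39]
force: [-0.1, 0.5, -0.2]
opening: 0.0006
```

```bash
cat >> h.py <<'E'
def R_(s):
    R=Ro.from_rotvec(s['orientation']).as_matrix(); print('lean',np.degrees(np.arctan2(R[2,2],-R[2,0])).round(2),'q',s['q'].round(2)); print(R.round(3)); return R
E
python3 - <<'E'
from h import *
s=robot.read_state(); show(s); R_(s)
E
```

```text
t 14.2 tcp [ 0.9405 -0.4493  0.2488] press [ 0.307  -0.397   0.2488] head -24.7 F [-0.1  0.5 -0.2] open 0.0006
lean 24.79 q [-0.5   1.19  0.02  0.02  1.5  -1.64]
[[ 0.378  0.421  0.825]
 [-0.182  0.907 -0.379]
 [-0.908 -0.007  0.419]]
```

{"method": "play_rows", "body": {"plan": [{"slide": [0.9,-0.42,0.3],"roll": 0,"fingers": -1},{"slide": [0.9,-0.42,0.3],"roll": 0,"fingers": -1},{"slide": [-1,0.3,0],"roll": 0.237,"fingers": -1},{"slide": [-1,0.3,0],"roll": 0.237,"fingers": -1},{"slide": [-1,0.3,0],"roll": 0.237,"fingers": -1},{"slide": [-1,0.3,0],"roll": 0.237,"fingers": -1},{"slide": [-1,0.3,0],"roll": 0.237,"fingers": -1},{"slide": [-1,0.3,0],"roll": 0.237,"fingers": -1},{"slide": [-1,0.3,0],"roll": 0.237,"fingers": -1},{"slide": [-1,0.3,0],"roll": 0.237,"fingers": -1},{"slide": [-1,0.3,0],"roll": 0.237,"fingers": -1},{"slide": [-1,0.3,0],"roll": 0.237,"fingers": -1},{"slide": [-1,0.3,0],"roll": 0.237,"fingers": -1},{"slide": [-1,0.3,0],"roll": 0.237,"fingers": -1},{"slide": [-0.9,0.9,0],"roll": 0,"fingers": -1},{"slide": [-0.9,0.9,0],"roll": 0,"fingers": -1}]}}

```text
t: 16.2
tool_pos: [0.5575, -0.2997, 0.2557]
orientation: [0.021, 1.093, -0.052]
force: [0.1, 0.8, 0.6]
opening: 0.0004
```

Run:
```python
from h import *
s=robot.read_state(); show(s); R_(s)
```

```text
t 16.2 tcp [ 0.5575 -0.2997  0.2557] press [-0.0811 -0.2613  0.2557] head -2.76 F [0.1 0.8 0.6] open 0.0004
lean 27.36 q [-0.75 -0.2   1.82  0.32  1.16 -2.35]
[[ 0.459  0.052  0.887]
 [-0.031  0.999 -0.043]
 [-0.888 -0.008  0.46 ]]
```

{"method": "play_rows", "body": {"plan": [{"slide": [-0.9,0.5,0],"roll": 0.09,"fingers": -1},{"slide": [-0.9,1,0],"roll": 0,"fingers": -1},{"slide": [-0.2,1,0],"roll": 0,"fingers": -1},{"slide": [0,1,0],"roll": 0,"fingers": -1},{"slide": [0,1,-0.5],"roll": 0,"fingers": -1},{"slide": [0,0.47,-1],"roll": 0,"fingers": -1},{"slide": [0,0,-1],"roll": 0,"fingers": -1},{"slide": [0,0,-1],"roll": 0,"fingers": -1},{"slide": [0,0,-1],"roll": 0,"fingers": -1},{"slide": [0,0,-0.8],"roll": 0,"fingers": -1},{"slide": [0,0,0],"roll": 0,"fingers": -1}]}}

```text
t: 17.58
tool_pos: [0.497, -0.15, 0.0942]
orientation: [0.016, 1.097, -0.038]
force: [0.4, 0.2, 0.2]
opening: 0.0004
```

Run:
```python
from h import *
s=robot.read_state(); show(s); R_(s)
im=robot.read_camera('wrist'); cv2.imwrite('pics/w5.png',im[:,:,::-1])
```

```text
t 17.57 tcp [ 0.497  -0.15    0.0942] press [-0.147  -0.1138  0.0942] head -2.06 F [0.4 0.2 0.2] open 0.0004
lean 27.13 q [-0.56 -0.45  2.32  0.29  0.87 -2.23]
[[ 0.455  0.039  0.889]
 [-0.023  0.999 -0.032]
 [-0.89  -0.006  0.456]]
```

View pics/w5.png

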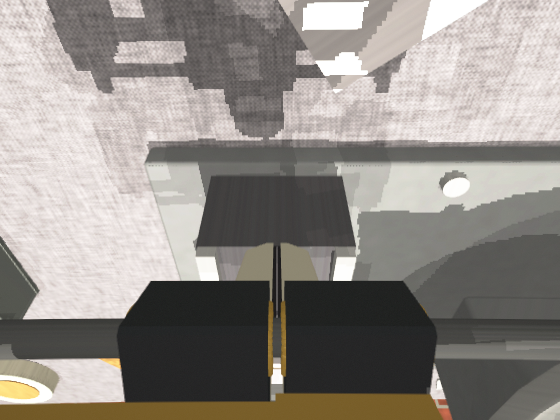

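The leaning fingers sit centred over the bed, between the fences at 215 and 335. I'll push gently to home.

{"method": "play_rows", "body": {"plan": [{"slide": [0.8,-0.029,0],"roll": 0,"fingers": -1},{"slide": [0.8,-0.029,0],"roll": 0,"fingers": -1},{"slide": [0.5,-0.018,0],"roll": 0,"fingers": -1},{"slide": [0.2,0,0],"roll": 0,"fingers": -1},{"slide": [0.15,0,0],"roll": 0,"fingers": -1},{"slide": [0,0,0],"roll": 0,"fingers": -1}]}}

```text
t: 18.38
tool_pos: [0.571, -0.1535, 0.0975]
orientation: [0.014, 1.096, -0.039]
force: [-22.1, 1.4, 16.9]
opening: 0.0005
```

{"method": "play_rows", "body": {"plan": [{"slide": [0.1,0,0],"roll": 0,"fingers": -1},{"slide": [0,0,0],"roll": 0,"fingers": -1}]}}

```text
t: 18.62
tool_pos: [0.5717, -0.1535, 0.0973]
orientation: [0.013, 1.1, -0.038]
force: [-54.1, 2.4, 40.5]
opening: 0.0004
```

{"method": "play_rows", "body": {"plan": [{"slide": [-0.3,0,0],"roll": 0,"fingers": -1},{"slide": [-1,0,0],"roll": 0,"fingers": -1},{"slide": [-1,0,0],"roll": 0,"fingers": -1},{"slide": [-1,0,0.5],"roll": 0,"fingers": -1},{"slide": [-1,0,1],"roll": 0,"fingers": -1},{"slide": [-0.5,0,1],"roll": 0,"fingers": -1},{"slide": [0,0,0],"roll": 0,"fingers": -1}]}}

```text
t: 19.5
tool_pos: [0.4316, -0.1545, 0.1753]
orientation: [0.012, 1.088, -0.043]
force: [0.7, 0.2, 0.7]
opening: 0.0005
```

Run:
```python
from h import *
s=robot.read_state(); show(s); R_(s)
im=robot.read_camera('top'); cv2.imwrite('pics/t3c.png',cv2.resize(im[110:235,210:380,::-1],None,fx=4.5,fy=4.5,interpolation=2))
print([(m['point'],m['p'],inv(atz('top',m['point'],.084))) for m in robot.mark_of('top','bracket_mid')])
im=robot.read_camera('wrist'); cv2.imwrite('pics/w6.png',im[:,:,::-1])
```

```text
t 19.5 tcp [ 0.4316 -0.1545  0.1753] press [-0.2122 -0.1208  0.1753] head -1.96 F [0.7 0.2 0.7] open 0.0005
lean 27.64 q [-0.68 -0.79  2.37  0.3   1.17 -2.28]
[[ 0.463  0.04   0.885]
 [-0.029  0.999 -0.03 ]
 [-0.886 -0.012  0.464]]
[([315.0, 256.2], 0.87, array([-0.24423011, -0.05614481,  0.084     ])), ([341.3, 178.7], 0.6, array([-0.02033934, -0.11976828,  0.084     ])), ([249.9, 261.5], 0.6, array([-0.26935261,  0.12717578,  0.084     ]))]
```

View pics/t3c.png

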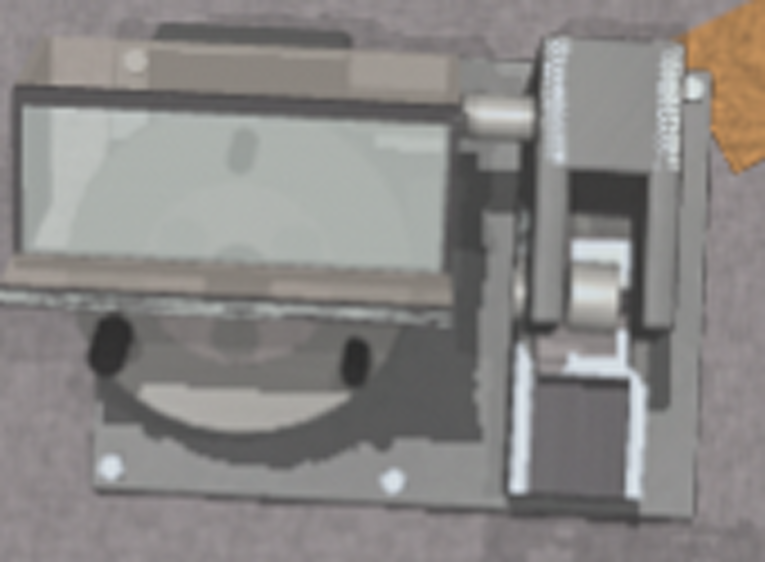

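View pics/w6.png

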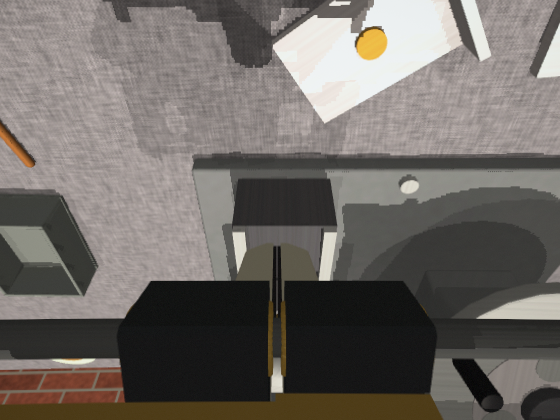

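The bracket is home: the mark gives x = −20.3 mm, the flange image has moved 32.7 mm in all, and the push met a hard stop. Next is the wheel; first I measure the pin angles.

```bash
cat >> h.py <<'E'
U=np.array([.891,0,.454]);N=np.array([-.454,0,.891]);L_=np.array([0,1.,0]);HUB=np.array([-.02,.1,.17])
def pin(a,off,P=P0,r=.085): # a deg clockwise from lowest
    a=np.radians(a); return press(P,HUB+r*(-np.cos(a)*U+np.sin(a)*L_)+off*N)[0]
E
python3 - <<'E'
from h import *
for w in (0,3,6): print(w,'thick top',proj('top',pin(60+w,.03))[0].round(1),'scene',proj('scene',pin(60+w,.03))[0].round(1))
# pin tips/bases in top t3c: thick ends, thin ends
for w in (0,3,6):
  print(w,[((proj('top',pin(a+w,o))[0]-[210,110])*4.5).round(0).tolist() for a in (60,-60,180) for o in (0,.045)])
s=robot.read_state()
robot.read_camera('top')
print([(m['point'],m['p']) for m in robot.mark_of('top','thick_pin')])
for r in robot.boxes_of('top','thick_pin'): print(r)
for a in (-60,-57): print(a,pin(a,.011), pin(a,.08))
show(robot.read_state())
E
```

```text
0 thick top [234.2 188.4] scene [342.1 195.2]
3 thick top [233.4 187.1] scene [343.6 195.5]
6 thick top [232.7 185.6] scene [345.2 196. ]
0 [[115.0, 334.0], [106.0, 363.0], [357.0, 347.0], [355.0, 376.0], [242.0, 139.0], [236.0, 163.0]]
3 [[111.0, 328.0], [102.0, 356.0], [353.0, 353.0], [351.0, 382.0], [249.0, 140.0], [244.0, 164.0]]
6 [[108.0, 322.0], [99.0, 350.0], [348.0, 358.0], [346.0, 387.0], [257.0, 141.0], [251.0, 164.0]]
[([232.8, 186.5], 0.88)]
{'extent': [264.1, 193.1, 72.5, 25.2], 'p': 0.8}
{'extent': [289.5, 167.4, 157.2, 110.5], 'p': 0.48}
-60 [ 0.58612899 -0.01286673  0.160506  ] [ 0.55482328 -0.01173924  0.221985  ]
-57 [ 0.58283413 -0.0104214   0.15878338] [ 0.55152842 -0.0092939   0.22026238]
t 19.8 tcp [ 0.4304 -0.1524  0.1698] press [-0.2134 -0.1187  0.1698] head -2.03 F [ 0.3  0.5 -0. ] open 0.0007
```

{"method": "play_rows", "body": {"plan": [{"slide": [0.81,0.94,0.38],"roll": 0,"fingers": 0},{"slide": [0.81,0.94,0.38],"roll": 0,"fingers": 0},{"slide": [0.81,0.94,0.38],"roll": 0,"fingers": 0},{"slide": [0.81,0.94,0.38],"roll": 0,"fingers": 0},{"slide": [0.81,0.94,0.38],"roll": 0,"fingers": 0},{"slide": [0,0,0],"roll": 0,"fingers": 0}], "squeeze": 25}}

```text
t: 20.55
tool_pos: [0.5533, -0.0096, 0.2279]
orientation: [0.013, 1.095, -0.035]
force: [-0.5, -0.3, 0.4]
opening: 0.0465
```

Run:
```python
from h import *
s=robot.read_state(); show(s); R_(s); RT=wristRT(s)
im=robot.read_camera('wrist'); b=im[:,:,::-1].copy()
for a in (60,-60):
    p=proj('wrist',[pin(a,0),pin(a,.045)],RT); print(p)
    cv2.line(b,tuple(p[0].astype(int)),tuple(p[1].astype(int)),(0,0,255),1)
cv2.imwrite('pics/w7.png',b)
im=robot.read_camera('scene'); cv2.imwrite('pics/s7.png',cv2.resize(im[130:340,180:420,::-1],None,fx=3,fy=3))
print(pin(-59.5,.085),pin(-59.5,.011))
```

```text
t 20.55 tcp [ 0.5533 -0.0096  0.2279] press [-0.0958  0.0285  0.2279] head -1.8 F [-0.5 -0.3  0.4] open 0.0465
lean 27.23 q [-0.14 -0.49  2.09  0.05  1.06 -1.69]
[[ 0.457  0.035  0.889]
 [-0.022  0.999 -0.028]
 [-0.889 -0.007  0.458]]
[[482.29763179 210.58976725]
 [523.41540832 233.07744419]]
[[273.88915931 209.41502517]
 [272.88117582 231.30655769]]
[ 0.55199766 -0.01126355  0.22614909] [ 0.58557189 -0.01247274  0.16021509]
```

View pics/w7.png

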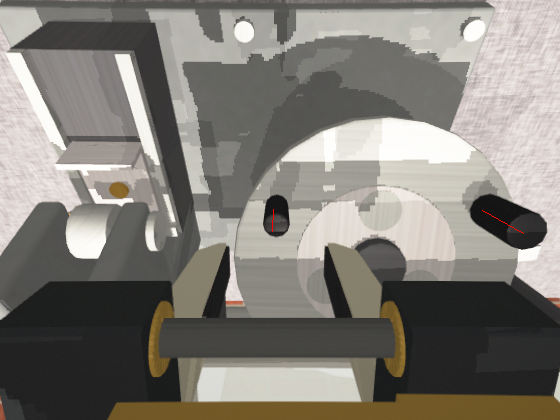

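View pics/s7.png

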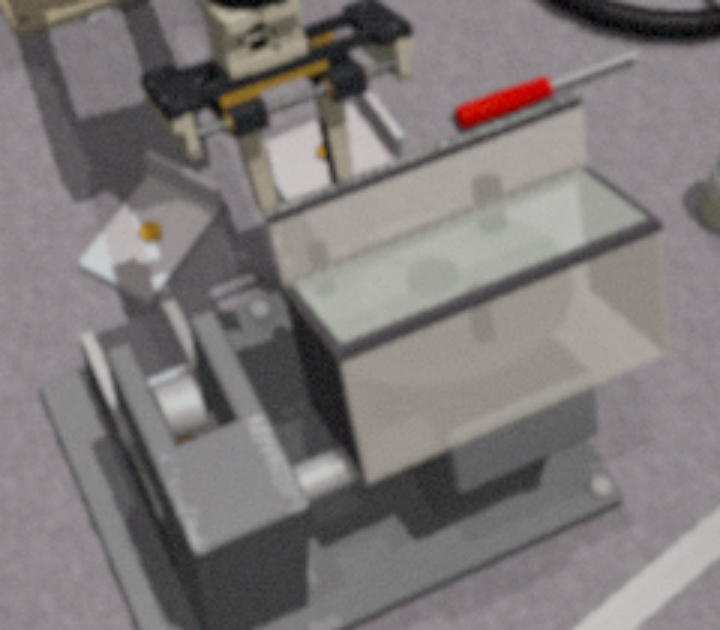

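The wrist view shows the thin pin at (277,215), between the fingertips (227 and 330), about 2 mm off the model. I'll go in along the axle and grip it.

{"method": "play_rows", "body": {"plan": [{"slide": [0.26,0,-0.56],"roll": 0,"fingers": 0},{"slide": [0.26,0,-0.56],"roll": 0,"fingers": 0},{"slide": [0.26,0,-0.56],"roll": 0,"fingers": 0},{"slide": [0.26,0,-0.54],"roll": 0,"fingers": 0},{"slide": [0,0,0],"roll": 0,"fingers": -1},{"slide": [0,0,0],"roll": 0,"fingers": -1},{"slide": [0,0,0],"roll": 0,"fingers": -1},{"slide": [0,0,0],"roll": 0,"fingers": -1},{"slide": [0,0,0],"roll": 0,"fingers": -1}]}}

```text
t: 21.78
tool_pos: [0.5839, -0.0115, 0.1628]
orientation: [0.015, 1.093, -0.038]
force: [-2.6, 4.5, 4.7]
opening: 0.0151
```

Run:
```python
from h import *
s=robot.read_state(); show(s); R_(s); 
im=robot.read_camera('wrist'); cv2.imwrite('pics/w8.png',im[:,:,::-1])
X=inv(s['tool_pos'])-HUB; print('u,l,n',X@U,X@L_,X@N)
P=None; last=pin(-60,0.011)
for a in range(-45,80,15):
    p=pin(a,.011); print(a,((p-last)/.03).round(3)); last=p
```

```text
t 21.77 tcp [ 0.5839 -0.0115  0.1628] press [-0.0651  0.0277  0.1628] head -2.01 F [-2.6  4.5  4.7] open 0.0151
lean 27.38 q [-0.13 -0.34  2.11  0.05  0.9  -1.69]
[[ 0.459  0.038  0.887]
 [-0.023  0.999 -0.031]
 [-0.888 -0.007  0.46 ]]
u,l,n -0.043453485825722574 -0.07232738483077969 0.014091068903245543
-45 [-0.506  0.469 -0.266]
-30 [-0.38   0.601 -0.204]
-15 [-0.227  0.692 -0.129]
0 [-0.06   0.736 -0.044]
15 [0.112 0.73  0.044]
30 [0.277 0.674 0.129]
45 [0.422 0.572 0.204]
60 [0.539 0.431 0.266]
75 [0.619 0.261 0.31 ]
```

View pics/w8.png

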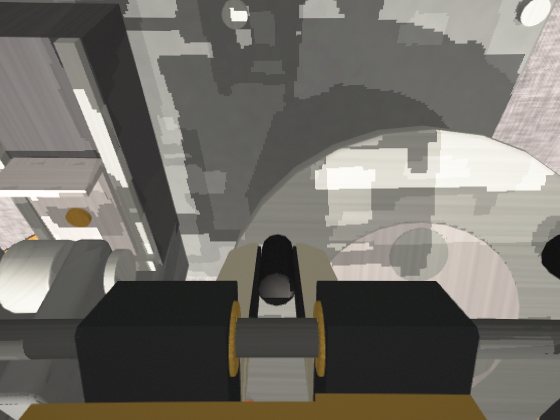

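The pin is gripped (opening 15 mm). Turning in small rows.

{"method": "play_rows", "body": {"plan": [{"slide": [-0.265,0.22,-0.138],"roll": 0,"fingers": -1},{"slide": [-0.241,0.249,-0.128],"roll": 0,"fingers": -1},{"slide": [-0.207,0.285,-0.11],"roll": 0,"fingers": -1},{"slide": [-0.173,0.316,-0.094],"roll": 0,"fingers": -1},{"slide": [-0.134,0.337,-0.074],"roll": 0,"fingers": -1},{"slide": [-0.093,0.355,-0.055],"roll": 0,"fingers": -1},{"slide": [-0.051,0.365,-0.033],"roll": 0,"fingers": -1},{"slide": [-0.009,0.371,-0.011],"roll": 0,"fingers": -1}]}}

```text
t: 22.82
tool_pos: [0.5467, 0.0612, 0.1415]
orientation: [0.013, 1.098, -0.042]
force: [-15.2, -8.4, 6.5]
opening: 0.0156
```

```bash
cat >> h.py <<'E'
def wh(s):
    X=inv(s['tool_pos'])-HUB; u,l,n=X@U,X@L_,X@N
    print('u,l,n',np.round([u,l,n],4),'ang',np.degrees(np.arctan2(l,-u)).round(1),'r',np.hypot(u,l).round(4))
E
python3 - <<'E'
from h import *
s=robot.read_state(); show(s); wh(s)
E
```

```text
t 22.82 tcp [0.5467 0.0612 0.1415] press [-0.105   0.099   0.1415] head -2.01 F [-15.2  -8.4   6.5] open 0.0156
u,l,n [-0.0887 -0.001   0.0132] ang -0.6 r 0.0887
```

{"method": "play_rows", "body": {"plan": [{"slide": [-0.02,0.368,0.0],"roll": 0,"fingers": -1},{"slide": [0.077,0.363,0.033],"roll": 0,"fingers": -1},{"slide": [0.118,0.346,0.055],"roll": 0,"fingers": -1},{"slide": [0.159,0.328,0.074],"roll": 0,"fingers": -1},{"slide": [0.195,0.3,0.094],"roll": 0,"fingers": -1},{"slide": [0.227,0.272,0.11],"roll": 0,"fingers": -1},{"slide": [0.258,0.232,0.127],"roll": 0,"fingers": -1},{"slide": [0.281,0.199,0.139],"roll": 0,"fingers": -1}]}}

```text
t: 23.82
tool_pos: [0.5849, 0.1344, 0.1589]
orientation: [0.013, 1.1, -0.041]
force: [-10.3, -3.3, 1.1]
opening: 0.0153
```

Run:
```python
from h import *
s=robot.read_state(); show(s); wh(s)
```

```text
t 23.82 tcp [0.5849 0.1344 0.1589] press [-0.0694  0.1735  0.1589] head -2.0 F [-10.3  -3.3   1.1] open 0.0153
u,l,n [-0.0491  0.0735  0.0125] ang 56.3 r 0.0884
```

{"method": "play_rows", "body": {"plan": [{"slide": [0.305,0.152,0.155],"roll": 0,"fingers": -1},{"slide": [0.305,0.12,0.155],"roll": 0,"fingers": -1},{"slide": [0,0,0],"roll": 0,"fingers": -1},{"slide": [0,0,0],"roll": 0,"fingers": 0},{"slide": [0,0,0],"roll": 0,"fingers": 0},{"slide": [0,0,0],"roll": 0,"fingers": 0}]}}

```text
t: 24.58
tool_pos: [0.6058, 0.1433, 0.1716]
orientation: [0.015, 1.093, -0.039]
force: [0.4, -0.3, 0.0]
opening: 0.0409
```

Run:
```python
from h import *
s=robot.read_state(); show(s); wh(s);R_(s)
im=robot.read_camera('wrist'); cv2.imwrite('pics/w9.png',im[:,:,::-1])
```

```text
t 24.57 tcp [0.6058 0.1433 0.1716] press [-0.0488  0.1832  0.1716] head -2.02 F [ 0.4 -0.3  0. ] open 0.0409
u,l,n [-0.025   0.0832  0.0145] ang 73.3 r 0.0869
lean 27.38 q [ 0.23 -0.2   1.98 -0.16  0.91 -1.24]
[[ 0.459  0.039  0.887]
 [-0.024  0.999 -0.031]
 [-0.888 -0.007  0.46 ]]
```

View pics/w9.png

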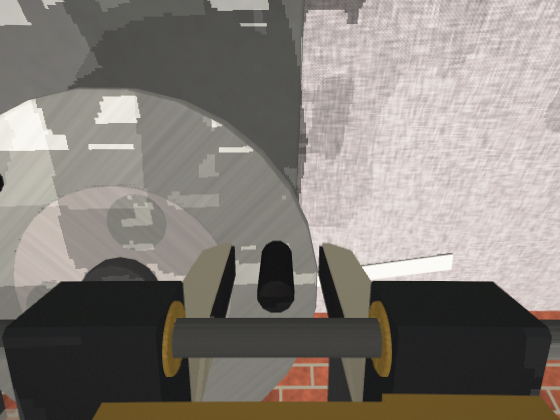

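```bash
sed -i 's/^P0=.*/P0=np.array([.6445,-.041,-.036])/' h.py
python3 - <<'E'
from h import *
print(pin(-45,.085),pin(-45,.013),pin(75,.013),pin(75,.085))
E
```

```text
[0.53386587 0.00290634 0.21844775] [0.56653269 0.00172983 0.15429575] [0.60558014 0.14262348 0.17159517] [0.57291332 0.1438     0.23574717]
```

{"method": "play_rows", "body": {"plan": [{"slide": [-0.36,0,0.71],"roll": 0,"fingers": 0},{"slide": [-0.36,0,0.71],"roll": 0,"fingers": 0},{"slide": [-0.36,0,0.71],"roll": 0,"fingers": 0},{"slide": [-0.26,-0.94,-0.115],"roll": 0,"fingers": 0},{"slide": [-0.26,-0.94,-0.115],"roll": 0,"fingers": 0},{"slide": [-0.26,-0.94,-0.115],"roll": 0,"fingers": 0},{"slide": [-0.26,-0.94,-0.115],"roll": 0,"fingers": 0},{"slide": [-0.26,-0.94,-0.115],"roll": 0,"fingers": 0},{"slide": [0,0,0],"roll": 0,"fingers": 0}]}}

```text
t: 25.75
tool_pos: [0.5338, 0.0007, 0.2175]
orientation: [0.016, 1.094, -0.042]
force: [0.4, -1.0, -0.4]
opening: 0.0469
```

Run:
```python
from h import *
s=robot.read_state(); show(s); wh(s); RT=wristRT(s)
im=robot.read_camera('wrist'); b=im[:,:,::-1].copy()
for a in (75,-45):
    p=proj('wrist',[pin(a,0),pin(a,.045)],RT); print(p)
    cv2.line(b,tuple(p[0].astype(int)),tuple(p[1].astype(int)),(0,0,255),1)
cv2.imwrite('pics/w10.png',b)
```

```text
t 25.75 tcp [0.5338 0.0007 0.2175] press [-0.1122  0.0377  0.2175] head -2.18 F [ 0.4 -1.  -0.4] open 0.0469
u,l,n [-0.0606 -0.0623  0.0842] ang -45.8 r 0.0869
[[475.45800307 262.45293685]
 [513.52399135 294.34630693]]
[[280.43392654 212.32764432]
 [280.43899159 235.05256433]]
```

View pics/w10.png

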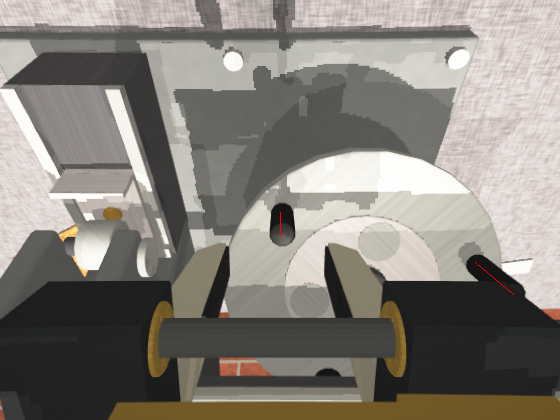

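The overlay matches; the second pin is at (282,225), between the fingers. I'll go in and grip.

{"method": "play_rows", "body": {"plan": [{"slide": [0.27,0.01,-0.527],"roll": 0,"fingers": 0},{"slide": [0.27,0.01,-0.527],"roll": 0,"fingers": 0},{"slide": [0.27,0.01,-0.527],"roll": 0,"fingers": 0},{"slide": [0.27,0.01,-0.527],"roll": 0,"fingers": 0},{"slide": [0,0,0],"roll": 0,"fingers": -1},{"slide": [0,0,0],"roll": 0,"fingers": -1},{"slide": [0,0,0],"roll": 0,"fingers": -1},{"slide": [0,0,0],"roll": 0,"fingers": -1}]}}

```text
t: 26.8
tool_pos: [0.5665, 0.0028, 0.155]
orientation: [0.014, 1.094, -0.04]
force: [-4.5, -4.1, 3.4]
opening: 0.0156
```

Run:
```python
from h import *
s=robot.read_state(); show(s); wh(s)
```

```text
t 26.8 tcp [0.5665 0.0028 0.155 ] press [-0.0795  0.0409  0.155 ] head -1.99 F [-4.5 -4.1  3.4] open 0.0156
u,l,n [-0.0598 -0.0591  0.0137] ang -44.6 r 0.0841
```

{"method": "play_rows", "body": {"plan": [{"slide": [-0.207,0.285,-0.11],"roll": 0,"fingers": -1},{"slide": [-0.183,0.316,-0.094],"roll": 0,"fingers": -1},{"slide": [-0.144,0.337,-0.074],"roll": 0,"fingers": -1},{"slide": [-0.103,0.355,-0.055],"roll": 0,"fingers": -1},{"slide": [-0.051,0.365,-0.033],"roll": 0,"fingers": -1},{"slide": [-0.009,0.371,-0.011],"roll": 0,"fingers": -1},{"slide": [0.03,0.372,0.011],"roll": 0,"fingers": -1},{"slide": [0.077,0.363,0.033],"roll": 0,"fingers": -1}]}}

```text
t: 27.8
tool_pos: [0.5467, 0.0855, 0.1429]
orientation: [0.014, 1.099, -0.041]
force: [-13.4, -6.5, 4.1]
opening: 0.0157
```

Run:
```python
from h import *
s=robot.read_state(); show(s); wh(s)
```

```text
t 27.8 tcp [0.5467 0.0855 0.1429] press [-0.1023  0.1229  0.1429] head -2.05 F [-13.4  -6.5   4.1] open 0.0157
u,l,n [-0.0856  0.0229  0.0132] ang 14.9 r 0.0886
```

{"method": "play_rows", "body": {"plan": [{"slide": [0.09,0.346,0.045],"roll": 0,"fingers": -1},{"slide": [0.159,0.328,0.074],"roll": 0,"fingers": -1},{"slide": [0.195,0.3,0.094],"roll": 0,"fingers": -1},{"slide": [0.227,0.272,0.11],"roll": 0,"fingers": -1},{"slide": [0.258,0.232,0.127],"roll": 0,"fingers": -1},{"slide": [0.281,0.199,0.139],"roll": 0,"fingers": -1},{"slide": [0.305,0.152,0.155],"roll": 0,"fingers": -1},{"slide": [0.305,0.12,0.155],"roll": 0,"fingers": -1},{"slide": [0,0,0],"roll": 0,"fingers": -1}]}}

```text
t: 28.92
tool_pos: [0.6024, 0.1451, 0.1701]
orientation: [0.015, 1.097, -0.039]
force: [-4.5, 1.3, -2.2]
opening: 0.0025
```

Run:
```python
from h import *
s=robot.read_state(); show(s); wh(s)
```

```text
t 28.93 tcp [0.6024 0.1451 0.1701] press [-0.0487  0.1844  0.1701] head -2.02 F [-4.5  1.3 -2.2] open 0.0025
u,l,n [-0.0256  0.0844  0.0132] ang 73.2 r 0.0882
```

The opening fell to 2.5 mm, so the pin has slipped out of the grip. Looking.

Run:
```python
from h import *
s=robot.read_state(); RT=wristRT(s)
im=robot.read_camera('wrist'); b=im[:,:,::-1].copy(); cv2.imwrite('pics/w11.png',b)
for a in range(30,80,10): print(a,proj('wrist',[pin(a,0),pin(a,.045)],RT).round(0).tolist())
```

```text
30 [[190.0, 161.0], [162.0, 181.0]]
40 [[216.0, 178.0], [196.0, 203.0]]
50 [[238.0, 198.0], [225.0, 229.0]]
60 [[255.0, 221.0], [248.0, 258.0]]
70 [[267.0, 246.0], [264.0, 289.0]]
```

View pics/w11.png

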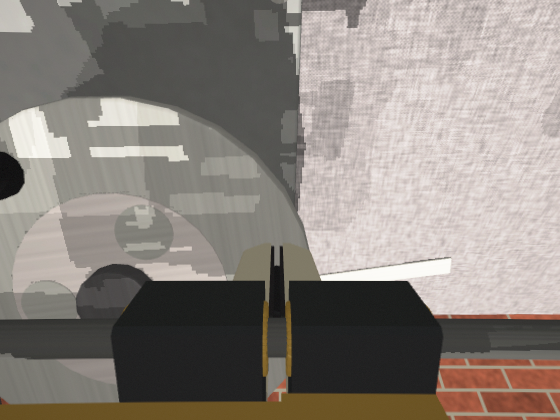

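The thick pin shows at (8,175), so the wheel kept its turn; pin 2 was squeezed out on the up-slope side. I'll retreat and go to the thick pin.

{"method": "play_rows", "body": {"plan": [{"slide": [-0.36,0,0.71],"roll": 0,"fingers": -1},{"slide": [-0.36,0,0.71],"roll": 0,"fingers": -1},{"slide": [-0.36,0,0.71],"roll": 0,"fingers": 0.1},{"slide": [-0.3,-0.94,-0.115],"roll": 0,"fingers": 0.1},{"slide": [-0.3,-0.94,-0.115],"roll": 0,"fingers": 0.1},{"slide": [-0.28,-0.94,-0.115],"roll": 0,"fingers": 0.1},{"slide": [-0.26,-0.94,-0.115],"roll": 0,"fingers": 0.1},{"slide": [-0.26,-0.84,-0.115],"roll": 0,"fingers": 0.1},{"slide": [0,0,0],"roll": 0,"fingers": 0.1}]}}

```text
t: 30.1
tool_pos: [0.529, 0.0053, 0.2185]
orientation: [0.016, 1.092, -0.042]
force: [0.7, -0.0, -0.4]
opening: 0.0508
```

Run:
```python
from h import *
s=robot.read_state(); show(s); wh(s); RT=wristRT(s)
im=robot.read_camera('wrist'); b=im[:,:,::-1].copy()
for a in (80,-40):
    p=proj('wrist',[pin(a,0),pin(a,.045)],RT); print(p)
    cv2.line(b,tuple(p[0].astype(int)),tuple(p[1].astype(int)),(0,0,255),1)
cv2.imwrite('pics/w12.png',b)
```

```text
t 30.1 tcp [0.529  0.0053 0.2185] press [-0.1171  0.0421  0.2185] head -2.18 F [ 0.7 -0.  -0.4] open 0.0508
u,l,n [-0.0645 -0.0579  0.0873] ang -41.9 r 0.0867
[[467.22674547 274.08383621]
 [502.68240547 307.43031872]]
[[281.87372425 209.36273762]
 [282.1538399  231.34491025]]
```

View pics/w12.png

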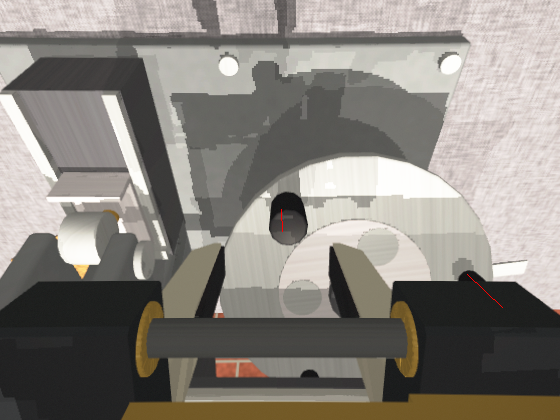

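Run:
```python
from h import *
s=robot.read_state()
print((pin(-37,.013)-s['tool_pos'])/.03, pin(-37,.013))
last=pin(-37,.013)
for a in list(range(-30,64,8))+[61]:
    p=pin(a,.013); print(a,((p-last)/.03).round(3).tolist()); last=p
```

```text
[ 1.02042782  0.15853307 -2.26639028] [0.55992738 0.01092332 0.15076366]
-30 [-0.16, 0.294, -0.087]
-22 [-0.142, 0.361, -0.079]
-14 [-0.095, 0.38, -0.055]
-6 [-0.047, 0.391, -0.031]
2 [0.002, 0.395, -0.006]
10 [0.051, 0.392, 0.019]
18 [0.099, 0.38, 0.043]
26 [0.145, 0.362, 0.067]
34 [0.188, 0.336, 0.09]
42 [0.228, 0.303, 0.11]
50 [0.263, 0.265, 0.129]
58 [0.293, 0.222, 0.145]
61 [0.117, 0.071, 0.058]
```

{"method": "play_rows", "body": {"plan": [{"slide": [0.25,0.04,-0.56],"roll": 0,"fingers": 0.1},{"slide": [0.25,0.04,-0.56],"roll": 0,"fingers": 0.1},{"slide": [0.25,0.04,-0.57],"roll": 0,"fingers": 0.1},{"slide": [0.25,0.04,-0.57],"roll": 0,"fingers": 0.1},{"slide": [0,0,0],"roll": 0,"fingers": -1},{"slide": [0,0,0],"roll": 0,"fingers": -1},{"slide": [0,0,0],"roll": 0,"fingers": -1},{"slide": [0,0,0],"roll": 0,"fingers": -1}], "squeeze": 45}}

```text
t: 31.15
tool_pos: [0.5592, 0.0111, 0.1511]
orientation: [0.014, 1.093, -0.04]
force: [-4.5, -3.0, 2.5]
opening: 0.0238
```

Run:
```python
from h import *
s=robot.read_state(); show(s); wh(s)
im=robot.read_camera('wrist'); b=im[:,:,::-1].copy(); cv2.imwrite('pics/w13.png',b)
```

```text
t 31.15 tcp [0.5592 0.0111 0.1511] press [-0.0871  0.049   0.1511] head -2.01 F [-4.5 -3.   2.5] open 0.0238
u,l,n [-0.0684 -0.051   0.0137] ang -36.7 r 0.0853
```

View pics/w13.png

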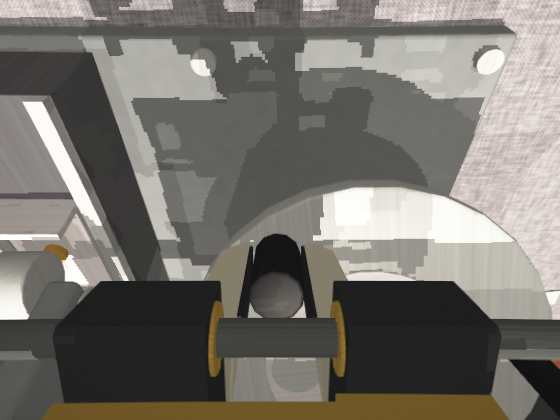

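Gripped, with opening 23.8 mm against the 24 mm pin. Turning on.

{"method": "play_rows", "body": {"plan": [{"slide": [-0.16,0.294,-0.087],"roll": 0,"fingers": -1},{"slide": [-0.142,0.361,-0.079],"roll": 0,"fingers": -1},{"slide": [-0.095,0.38,-0.055],"roll": 0,"fingers": -1},{"slide": [-0.047,0.391,-0.031],"roll": 0,"fingers": -1},{"slide": [0,0.395,-0.006],"roll": 0,"fingers": -1},{"slide": [0.05,0.392,0.019],"roll": 0,"fingers": -1},{"slide": [0.099,0.38,0.043],"roll": 0,"fingers": -1},{"slide": [0.145,0.362,0.067],"roll": 0,"fingers": -1}]}}

```text
t: 32.2
tool_pos: [0.5522, 0.0991, 0.1444]
orientation: [0.014, 1.1, -0.042]
force: [-13.8, -7.5, 1.1]
opening: 0.0231
```

Run:
```python
from h import *
s=robot.read_state(); show(s); wh(s)
```

```text
t 32.2 tcp [0.5522 0.0991 0.1444] press [-0.0973  0.1367  0.1444] head -2.07 F [-13.8  -7.5   1.1] open 0.0231
u,l,n [-0.0805  0.0367  0.0123] ang 24.5 r 0.0884
```

{"method": "play_rows", "body": {"plan": [{"slide": [0.16,0.336,0.08],"roll": 0,"fingers": -1},{"slide": [0.21,0.303,0.1],"roll": 0,"fingers": -1},{"slide": [0.25,0.265,0.12],"roll": 0,"fingers": -1},{"slide": [0,0,0],"roll": 0,"fingers": -1}]}}

```text
t: 32.7
tool_pos: [0.5706, 0.129, 0.1531]
orientation: [0.016, 1.1, -0.037]
force: [-10.2, 8.4, -2.1]
opening: 0.0212
```

Run:
```python
from h import *
s=robot.read_state(); show(s); wh(s); RT=wristRT(s)
im=robot.read_camera('wrist'); b=im[:,:,::-1].copy(); cv2.imwrite('pics/w14.png',b)
```

```text
t 32.7 tcp [0.5706 0.129  0.1531] press [-0.08    0.1673  0.1531] head -2.01 F [-10.2   8.4  -2.1] open 0.0212
u,l,n [-0.0612  0.0673  0.0122] ang 47.7 r 0.0909
```

View pics/w14.png

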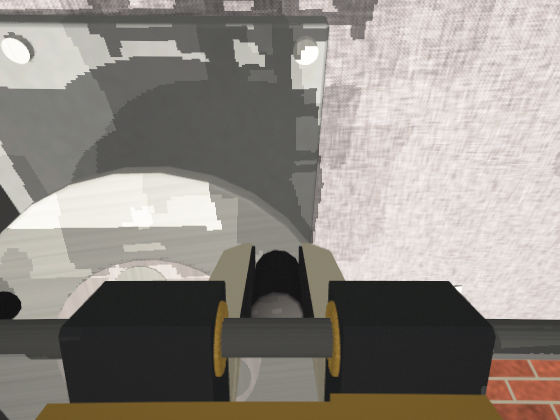

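The opening has shrunk to 21 mm: the pin is creeping up-slope out of the pads. I'll open, recentre up the slope and regrip.

{"method": "play_rows", "body": {"plan": [{"slide": [0,0,0],"roll": 0,"fingers": -0.15},{"slide": [0,0,0],"roll": 0,"fingers": -0.15},{"slide": [0.36,-0.01,0.18],"roll": 0,"fingers": -0.15},{"slide": [0,0,0],"roll": 0,"fingers": -1},{"slide": [0,0,0],"roll": 0,"fingers": -1},{"slide": [0,0,0],"roll": 0,"fingers": -1}]}}

```text
t: 33.5
tool_pos: [0.5839, 0.1282, 0.1607]
orientation: [0.016, 1.094, -0.037]
force: [-0.1, 5.3, 0.8]
opening: 0.0236
```

Run:
```python
from h import *
s=robot.read_state(); show(s); wh(s); RT=wristRT(s)
im=robot.read_camera('wrist'); b=im[:,:,::-1].copy(); cv2.imwrite('pics/w15.png',b)
```

```text
t 33.5 tcp [0.5839 0.1282 0.1607] press [-0.0666  0.1669  0.1607] head -2.04 F [-0.1  5.3  0.8] open 0.0236
u,l,n [-0.0457  0.0669  0.0129] ang 55.6 r 0.081
```

View pics/w15.png

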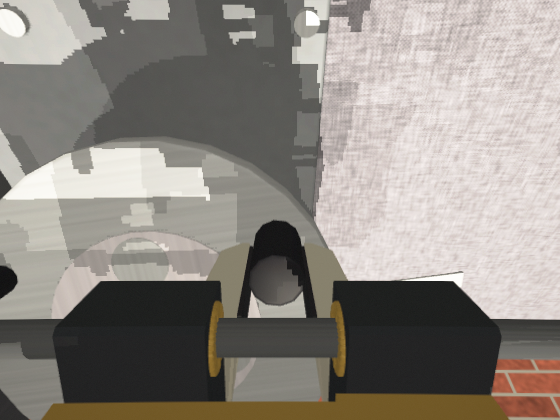

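{"method": "play_rows", "body": {"plan": [{"slide": [0.15,0.13,0.07],"roll": 0,"fingers": -1},{"slide": [0.12,0.1,0.06],"roll": 0,"fingers": -1},{"slide": [0,0,0],"roll": 0,"fingers": -1}]}}

```text
t: 33.92
tool_pos: [0.5906, 0.1338, 0.1638]
orientation: [0.015, 1.098, -0.04]
force: [-14.4, -1.6, 8.4]
opening: 0.0235
```

{"method": "play_rows", "body": {"plan": [{"slide": [0.12,0.09,0.06],"roll": 0,"fingers": -1},{"slide": [0,0,0],"roll": 0,"fingers": -1}]}}

```text
t: 34.17
tool_pos: [0.5919, 0.1347, 0.1644]
orientation: [0.013, 1.103, -0.043]
force: [-34.9, -11.1, 20.8]
opening: 0.0232
```

Run:
```python
from h import *
s=robot.read_state(); show(s); wh(s)
```

```text
t 34.17 tcp [0.5919 0.1347 0.1644] press [-0.0588  0.1737  0.1644] head -2.02 F [-34.9 -11.1  20.8] open 0.0232
u,l,n [-0.0372  0.0737  0.0126] ang 63.3 r 0.0826
```

A hard resistance at 60° (force rising 14 → 42 N, far above the 6 N of friction): the stop. Letting go and retreating.

{"method": "play_rows", "body": {"plan": [{"slide": [0,0,0],"roll": 0,"fingers": 0.1},{"slide": [0,0,0],"roll": 0,"fingers": 0.1},{"slide": [0,0,0],"roll": 0,"fingers": 0.1},{"slide": [-0.35,0,0.7],"roll": 0,"fingers": 0.1},{"slide": [-0.35,0,0.7],"roll": 0,"fingers": 0.1},{"slide": [-0.35,0,0.7],"roll": 0,"fingers": 0.1},{"slide": [-0.5,-0.3,0.5],"roll": 0,"fingers": 0.1},{"slide": [-0.8,-0.3,0.3],"roll": 0,"fingers": 0.1},{"slide": [0,0,0],"roll": 0,"fingers": 0.1}]}}

```text
t: 35.3
tool_pos: [0.5251, 0.1187, 0.2546]
orientation: [0.015, 1.092, -0.039]
force: [0.1, 0.1, 0.1]
opening: 0.0507
```

Run:
```python
from h import *
s=robot.read_state(); show(s); print(s['q'].round(2)); RT=wristRT(s)
im=robot.read_camera('wrist'); b=im[:,:,::-1].copy()
for a in (60,-60):
    p=proj('wrist',[pin(a,0),pin(a,.045)],RT)
    cv2.line(b,tuple(p[0].astype(int)),tuple(p[1].astype(int)),(0,0,255),1)
cv2.imwrite('pics/w16.png',b)
im=robot.read_camera('top'); cv2.imwrite('pics/t16.png',cv2.resize(im[110:235,210:380,::-1],None,fx=4.5,fy=4.5,interpolation=2))
print([(m['point'],m['p'],inv(atz('top',m['point'],.084))) for m in robot.mark_of('top','bracket_mid')])
print([(m['point'],m['p']) for m in robot.mark_of('top','thick_pin')])
```

```text
t 35.3 tcp [0.5251 0.1187 0.2546] press [-0.1251  0.1553  0.2546] head -2.04 F [0.1 0.1 0.1] open 0.0507
[ 0.21 -0.52  2.07 -0.13  1.13 -1.29]
[([247.1, 259.3], 0.8, array([-0.26006681,  0.1350916 ,  0.084     ])), ([338.3, 177.6], 0.64, array([-0.01414395, -0.11142737,  0.084     ])), ([313.8, 256.1], 0.56, array([-0.24060944, -0.05310974,  0.084     ]))]
[([234.0, 190.0], 0.75), ([338.9, 179.7], 0.22)]
```

View pics/w16.png

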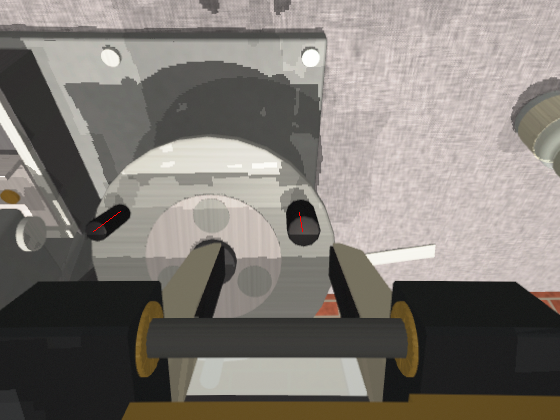

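View pics/t16.png

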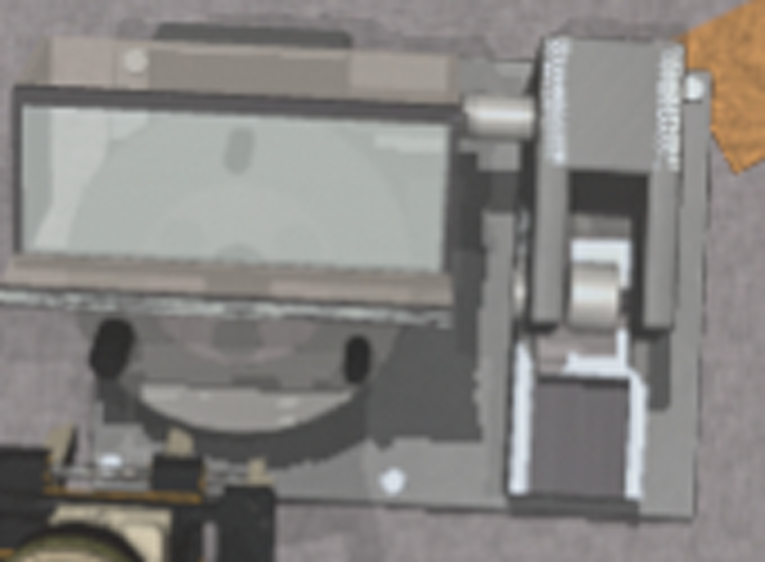

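```bash
python3 -c "
from plant import robot
print(robot.read_state()['t'],robot.close_job())"
```

```text
the job is handed in; nothing more can be done
35.5 None
```

The bracket is home against the back stop. The flywheel then went one whole clockwise revolution to its stop and was let go. I handed the job in at 35.5 s of the 72 s allowed.

**Bracket**
- A vertical push stopped about 9 mm short: the gripper body met the press head with about 24 N, under the 40 N limit.
- I tried to pick up the loose orange rod as a pusher. It could not be gripped and stayed where it was.
- Targets past the reach limit, in free air, leaned the tool back 27°. With that lean I pushed the bracket until it met a hard stop, with the fingertips reading about 54 N along the bed (about 68 N in all).
- The check right after gave the bracket's mid point at x = −20.3 mm, against −20 mm for fully home.

**Flywheel**
- I gripped the three pins one after another. The second pin slipped out of the grip near the end of its stretch, but the wheel kept its turn. I regripped the thick pin once.
- The thick pin came up hard at 60°: the force rose from 17 to 42 N, against about 6 N of friction.

**Last checks**
- The pins are back at their starting pattern, about 2° below where they began, as expected at the stop.
- The bracket looks unchanged in the top picture.
- The wrist force reads about 0 and the fingers are open and clear.
- One check disagreed: the last network mark put the bracket at x = −14 mm. I put that down to noise and to the press estimate I had shifted by 3.5 mm for the wheel, because the picture matched the earlier one.
- I did not touch the screwdriver, jar or bin, and I did not re-measure where they lie at the end.

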